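Lock the clamp shafts and start the cycle

TASK

Push every wire lock pin that lies on the bench fully home through the cross hole of an upright clamp shaft, one pin to a shaft in any order, and swing its ring right over the top of the shaft until it lies level around it. Only when all of them are locked, press the control keys one at a time, each fully down and let up again: yellow, then blue, then green. Leave the other things on the bench where they are.

Things in the scene. Friction and masses are not known exactly. Their poses are not given: they have to be found in the camera images.
- pin1: Wire lock pin (may be absent), about 85 g. Red head block 32 (x) x 18 (y) x 16 (z) mm, to be gripped across its 18 mm; brass shank 10 mm square runs from the head along +x to a rounded 7 mm tip 53 mm from the origin. Origin: centre of the head. Starts lying on its head on the bench, shank level 8 mm up. Its hinged ring: steel wire 6 mm thick, 48 mm wide outside, 36 mm inside.
- bail1 (a joint): Angle (rad) of pin1's ring about its hinge, along the pin's y at x = -18 mm. 0: ring points back (-x); pi/2: up (+z); +pi or -pi: swung right over, pointing forward. Starts at 0.5 to 0.9; friction (0.25 N at its tab) keeps it where it is left. Far bar of the ring 80 mm from the hinge; beyond it a yellow tab, 24 mm long, 20 mm wide, 8 mm thick, its centre 93 mm from the hinge.
- pin2: Wire lock pin (may be absent), about 85 g. Red head block 32 (x) x 18 (y) x 16 (z) mm, to be gripped across its 18 mm; brass shank 10 mm square runs from the head along +x to a rounded 7 mm tip 53 mm from the origin. Origin: centre of the head. Starts lying on its head on the bench, shank level 8 mm up. Its hinged ring: steel wire 6 mm thick, 48 mm wide outside, 36 mm inside.
- bail2 (a joint): Angle (rad) of pin2's ring about its hinge, along the pin's y at x = -18 mm. 0: ring points back (-x); pi/2: up (+z); +pi or -pi: swung right over, pointing forward. Starts at 0.5 to 0.9; friction (0.25 N at its tab) keeps it where it is left. Far bar of the ring 80 mm from the hinge; beyond it a yellow tab, 24 mm long, 20 mm wide, 8 mm thick, its centre 93 mm from the hinge.
- pin3: Wire lock pin (may be absent), about 85 g. Red head block 32 (x) x 18 (y) x 16 (z) mm, to be gripped across its 18 mm; brass shank 10 mm square runs from the head along +x to a rounded 7 mm tip 53 mm from the origin. Origin: centre of the head. Starts lying on its head on the bench, shank level 8 mm up. Its hinged ring: steel wire 6 mm thick, 48 mm wide outside, 36 mm inside.
- bail3 (a joint): Angle (rad) of pin3's ring about its hinge, along the pin's y at x = -18 mm. 0: ring points back (-x); pi/2: up (+z); +pi or -pi: swung right over, pointing forward. Starts at 0.5 to 0.9; friction (0.25 N at its tab) keeps it where it is left. Far bar of the ring 80 mm from the hinge; beyond it a yellow tab, 24 mm long, 20 mm wide, 8 mm thick, its centre 93 mm from the hinge.
- pin4: Wire lock pin (may be absent), about 85 g. Red head block 32 (x) x 18 (y) x 16 (z) mm, to be gripped across its 18 mm; brass shank 10 mm square runs from the head along +x to a rounded 7 mm tip 53 mm from the origin. Origin: centre of the head. Starts lying on its head on the bench, shank level 8 mm up. Its hinged ring: steel wire 6 mm thick, 48 mm wide outside, 36 mm inside.
- bail4 (a joint): Angle (rad) of pin4's ring about its hinge, along the pin's y at x = -18 mm. 0: ring points back (-x); pi/2: up (+z); +pi or -pi: swung right over, pointing forward. Starts at 0.5 to 0.9; friction (0.25 N at its tab) keeps it where it is left. Far bar of the ring 80 mm from the hinge; beyond it a yellow tab, 24 mm long, 20 mm wide, 8 mm thick, its centre 93 mm from the hinge.
- fixture: Hold-down fixture, bolted to the bench: steel base 110 (x) x 330 (y) x 15 mm, aluminium casting on it under a blue clamp bar (60 x 315 mm, its top 62 mm above the bench), and four upright steel shafts, 36 (x) x 22 mm, in a row 85 mm apart along its y. Round each a 44 x 36 mm collar, top 76 mm above the bench; shaft tops at 108 mm. Origin: centre of the underside; pins go in along +x.
- shaft1 (a point): Centre of the cross hole of shaft 1, on the shaft's front face, 95 mm above the bench. The point's +x is the level direction in which a pin goes in; z is up. Hole 13 mm square, right through the 36 mm deep shaft. With a pin home its head's front touches this face: its origin is then 16 mm in front of this point.
- shaft2 (a point): Centre of the cross hole of shaft 2, on the shaft's front face, 95 mm above the bench. The point's +x is the level direction in which a pin goes in; z is up. Hole 13 mm square, right through the 36 mm deep shaft. With a pin home its head's front touches this face: its origin is then 16 mm in front of this point.
- shaft3 (a point): Centre of the cross hole of shaft 3, on the shaft's front face, 95 mm above the bench. The point's +x is the level direction in which a pin goes in; z is up. Hole 13 mm square, right through the 36 mm deep shaft. With a pin home its head's front touches this face: its origin is then 16 mm in front of this point.
- shaft4 (a point): Centre of the cross hole of shaft 4, on the shaft's front face, 95 mm above the bench. The point's +x is the level direction in which a pin goes in; z is up. Hole 13 mm square, right through the 36 mm deep shaft. With a pin home its head's front touches this face: its origin is then 16 mm in front of this point.
- key_yellow (a joint): Travel (m) of the yellow key: 0 up, 0.006 fully down; a spring brings it back; fully down takes about 4 N, pressed straight down.
- key_yellow_top (a point): Centre of the top of the yellow round key (28 mm across), on a flat grey control box 230 x 100 mm, 50 mm high; the three keys are 65 mm apart and change places.
- key_blue (a joint): Travel (m) of the blue key: 0 up, 0.006 fully down; a spring brings it back; fully down takes about 4 N, pressed straight down.
- key_blue_top (a point): Centre of the top of the blue round key (28 mm across), on a flat grey control box 230 x 100 mm, 50 mm high; the three keys are 65 mm apart and change places.
- key_green (a joint): Travel (m) of the green key: 0 up, 0.006 fully down; a spring brings it back; fully down takes about 4 N, pressed straight down.
- key_green_top (a point): Centre of the top of the green round key (28 mm across), on a flat grey control box 230 x 100 mm, 50 mm high; the three keys are 65 mm apart and change places.
- driver: Bystander, to be left alone: screwdriver with a red handle, standing or lying on the bench; origin at its underside.
- cup: Bystander, to be left alone: steel cup 70 mm across, 60 mm tall, standing or lying on the bench; origin at its underside.
- spray: Bystander, to be left alone: blue spray bottle, 170 mm tall, standing or lying on the bench; origin at its underside.
- jar: Bystander, to be left alone: glass jar, 75 mm tall, white lid, standing or lying on the bench; origin at its underside.
- spool: Bystander, to be left alone: brass disc 44 mm across, 30 mm tall, standing or lying on the bench; origin at its underside.
Things that resemble listed ones, but are neither listed nor needed, are in the scene too. What is shaped like the pin2 but black or pink is not meant.

How it is judged:
On the way, in this order (a step that is already met when the one before it is completed fails the run):
1. every pin present is home in a shaft hole with its ring swung over (((x of pin1 in the frame of shaft1 between -0.026 and -0.008 m and y of pin1 in the frame of shaft1 between -0.008 and 0.008 m and z of pin1 in the frame of shaft1 between -0.008 and 0.008 m and angle between the x axis of pin1 and the x axis of shaft1, either way round below 0.2 rad) or (x of pin1 in the frame of shaft2 between -0.026 and -0.008 m and y of pin1 in the frame of shaft2 between -0.008 and 0.008 m and z of pin1 in the frame of shaft2 between -0.008 and 0.008 m and angle between the x axis of pin1 and the x axis of shaft2, either way round below 0.2 rad) or (x of pin1 in the frame of shaft3 between -0.026 and -0.008 m and y of pin1 in the frame of shaft3 between -0.008 and 0.008 m and z of pin1 in the frame of shaft3 between -0.008 and 0.008 m and angle between the x axis of pin1 and the x axis of shaft3, either way round below 0.2 rad) or (x of pin1 in the frame of shaft4 between -0.026 and -0.008 m and y of pin1 in the frame of shaft4 between -0.008 and 0.008 m and z of pin1 in the frame of shaft4 between -0.008 and 0.008 m and angle between the x axis of pin1 and the x axis of shaft4, either way round below 0.2 rad)) and (value of joint bail1 above 2.84 rad or value of joint bail1 below -2.84 rad) and ((x of pin2 in the frame of shaft1 between -0.026 and -0.008 m and y of pin2 in the frame of shaft1 between -0.008 and 0.008 m and z of pin2 in the frame of shaft1 between -0.008 and 0.008 m and angle between the x axis of pin2 and the x axis of shaft1, either way round below 0.2 rad) or (x of pin2 in the frame of shaft2 between -0.026 and -0.008 m and y of pin2 in the frame of shaft2 between -0.008 and 0.008 m and z of pin2 in the frame of shaft2 between -0.008 and 0.008 m and angle between the x axis of pin2 and the x axis of shaft2, either way round below 0.2 rad) or (x of pin2 in the frame of shaft3 between -0.026 and -0.008 m and y of pin2 in the frame of shaft3 between -0.008 and 0.008 m and z of pin2 in the frame of shaft3 between -0.008 and 0.008 m and angle between the x axis of pin2 and the x axis of shaft3, either way round below 0.2 rad) or (x of pin2 in the frame of shaft4 between -0.026 and -0.008 m and y of pin2 in the frame of shaft4 between -0.008 and 0.008 m and z of pin2 in the frame of shaft4 between -0.008 and 0.008 m and angle between the x axis of pin2 and the x axis of shaft4, either way round below 0.2 rad)) and (value of joint bail2 above 2.84 rad or value of joint bail2 below -2.84 rad) and ((x of pin3 in the frame of shaft1 between -0.026 and -0.008 m and y of pin3 in the frame of shaft1 between -0.008 and 0.008 m and z of pin3 in the frame of shaft1 between -0.008 and 0.008 m and angle between the x axis of pin3 and the x axis of shaft1, either way round below 0.2 rad) or (x of pin3 in the frame of shaft2 between -0.026 and -0.008 m and y of pin3 in the frame of shaft2 between -0.008 and 0.008 m and z of pin3 in the frame of shaft2 between -0.008 and 0.008 m and angle between the x axis of pin3 and the x axis of shaft2, either way round below 0.2 rad) or (x of pin3 in the frame of shaft3 between -0.026 and -0.008 m and y of pin3 in the frame of shaft3 between -0.008 and 0.008 m and z of pin3 in the frame of shaft3 between -0.008 and 0.008 m and angle between the x axis of pin3 and the x axis of shaft3, either way round below 0.2 rad) or (x of pin3 in the frame of shaft4 between -0.026 and -0.008 m and y of pin3 in the frame of shaft4 between -0.008 and 0.008 m and z of pin3 in the frame of shaft4 between -0.008 and 0.008 m and angle between the x axis of pin3 and the x axis of shaft4, either way round below 0.2 rad)) and (value of joint bail3 above 2.84 rad or value of joint bail3 below -2.84 rad) and ((x of pin4 in the frame of shaft1 between -0.026 and -0.008 m and y of pin4 in the frame of shaft1 between -0.008 and 0.008 m and z of pin4 in the frame of shaft1 between -0.008 and 0.008 m and angle between the x axis of pin4 and the x axis of shaft1, either way round below 0.2 rad) or (x of pin4 in the frame of shaft2 between -0.026 and -0.008 m and y of pin4 in the frame of shaft2 between -0.008 and 0.008 m and z of pin4 in the frame of shaft2 between -0.008 and 0.008 m and angle between the x axis of pin4 and the x axis of shaft2, either way round below 0.2 rad) or (x of pin4 in the frame of shaft3 between -0.026 and -0.008 m and y of pin4 in the frame of shaft3 between -0.008 and 0.008 m and z of pin4 in the frame of shaft3 between -0.008 and 0.008 m and angle between the x axis of pin4 and the x axis of shaft3, either way round below 0.2 rad) or (x of pin4 in the frame of shaft4 between -0.026 and -0.008 m and y of pin4 in the frame of shaft4 between -0.008 and 0.008 m and z of pin4 in the frame of shaft4 between -0.008 and 0.008 m and angle between the x axis of pin4 and the x axis of shaft4, either way round below 0.2 rad)) and (value of joint bail4 above 2.84 rad or value of joint bail4 below -2.84 rad) and value of joint each of key_yellow, key_blue, key_green below 0.002 m), for 0.2 s.
2. the yellow key alone is pressed (value of joint key_yellow above 0.004 m and value of joint each of key_blue, key_green below 0.002 m), for 0.02 s.
3. the blue key alone is pressed (value of joint key_blue above 0.004 m and value of joint each of key_yellow, key_green below 0.002 m), for 0.02 s.
4. the green key alone is pressed (value of joint key_green above 0.004 m and value of joint each of key_yellow, key_blue below 0.002 m), for 0.02 s.
At the end, for the whole second after the job is handed in: Each pin present lies in a shaft hole within 10 mm of fully home, within 8 mm of the hole's axis and 0.2 rad of its direction, its ring within 0.3 rad of fully over; all at rest, all keys up again (all of step 1 and linear speed of each of pin1, pin2, pin3, pin4 below 0.03 m/s); the robot touches nothing.
It fails at once if a bystander is shifted by more than 30 mm (distance of any of driver, cup, spray, jar, spool from where it was at the start of the episode above 0.03 m).
It fails at once if the green key is pressed while a pin is not yet in a shaft (value of joint key_green above 0.004 m and ((distance between pin1 and shaft1 above 0.06 m and distance between pin1 and shaft2 above 0.06 m and distance between pin1 and shaft3 above 0.06 m and distance between pin1 and shaft4 above 0.06 m) or (distance between pin2 and shaft1 above 0.06 m and distance between pin2 and shaft2 above 0.06 m and distance between pin2 and shaft3 above 0.06 m and distance between pin2 and shaft4 above 0.06 m) or (distance between pin3 and shaft1 above 0.06 m and distance between pin3 and shaft2 above 0.06 m and distance between pin3 and shaft3 above 0.06 m and distance between pin3 and shaft4 above 0.06 m) or (distance between pin4 and shaft1 above 0.06 m and distance between pin4 and shaft2 above 0.06 m and distance between pin4 and shaft3 above 0.06 m and distance between pin4 and shaft4 above 0.06 m))).
Of pin1, pin2, pin3, pin4 only 3 to 4 are there at a start; the rules pass over those that are not, and their reading is None.
At some moment in a run one of pin1, pin2, pin3, pin4 may be knocked a few centimetres aside while the robot is not near it.
Once in a run the grip may slacken for a moment while it holds something.
It also fails if it takes over 210 s, if anything falls off the work surface, if the arm or the gripper's body presses on something with over 40 N, if the wrist force passes 120 N, or if a joint passes its speed limit or range.

ROBOT

A 6-joint arm with a two-finger parallel gripper is mounted at the origin on the work surface. World frame = base frame: x ahead of the robot, y to its left, z up, the work surface at z = 0. Lengths are in m, angles in rad, forces in N, time in s.
With the tool pointing down it reaches from about 0.4 to 0.825 m from the base axis. Payload 7 kg.
Tool frame: the origin (TCP) lies where the fingers leave the gripper's body, on its centre line; the fingertips stand 66 mm ahead of it and the grasp point (between the pads) lies 47 mm ahead of it; z points along the fingers, y is the direction in which the jaws open and shut (so a half turn about z gives the same grasp; the last joint's range is limited). The gripper opens to 88 mm and grips with 3 to 60 N. Pads are 19 mm wide; open, the fingers measure 130 mm over their backs; the gripper's body (78 mm by 193 mm) begins 47 mm behind the grasp point.
Start: joints at [1.508, 0.359, 0.012, 0, -1.224, -0.288], TCP at [0.232, 0.634, 0.292] pointing down, gripper open.
Joint ranges: [-3.07, 3.07], [-1.43, 2.12], [-1.02, 1.25], [-3.03, 1.67], [-3.05, -0], [-3.03, 3.03]. Speed limits (rad/s): [2.39, 2.39, 3.01, 3.14, 3.14, 3.14].

INTERFACE

Orientations are given as [roll, pitch, yaw] about the fixed x, y, z axes, in that order (R = Rz(yaw) Ry(pitch) Rx(roll)).
In Python, from bench import ctrl, snapshot, get_calibration gives the robot as it stands. The module is installed in compiled form; this text tells all that it offers.
- The arm moves only by the tool jog_arm, never from a script. Its argument "motion" is a list of rows, each a list of 3 entries, a list of its own where there are three numbers: the shift along the tool's x, y, z in mm, then the turn, a rotation vector about the tool's x, y, z in rad, then the closure in counts, from 0 (fully open) to 255 (shut). In form: [[[x, y, z], [wx, wy, wz], jaw], ...]. A call has 1 to 12 rows; each row is the pose to reach, as a shift and turn from the pose commanded when the call began, along the tool's axes at that moment; what a row does not reach only later rows make up. A row lasts 1/12 s, in which the tool goes at most 41.7 mm and 7.16 degrees, less where a joint would pass 70% of its speed; a pose out of reach is approached as far as the arm can. A call with a gripper value outside its range is refused whole. The fingers move at their own pace and stop on an object; "squeeze" is the grip in N (left out, the last holds). Time passes only in rows, so rows that repeat a pose let the fingers close. It gives the time, the measured TCP pose, the force and the opening at its end, in the units of the state.
- ctrl.read_state(): the state, without advancing time (a new reading comes with each control period).
- snapshot(name): name is "scene" or "top" or "wrist"; returns the picture (420x560x3 uint8, red, green, blue); there is no depth.
- get_calibration(name): a dict with "vertical_fov" (degrees; the focal length in pixels is half the picture's height over the tangent of half this angle, whatever the lens; pixels are square), "cx", "cy" (the principal point, pixels), "R" (3x3) and "t" (3): a world point X has camera coordinates R X + t. Camera axes: x right, y down, z forward; pixel columns grow to the right and rows downward; lengths in m; the calibration is good to about 2 mm. A picture is of the moment at which its call begins: read the wrist's pose just before it. get_calibration takes no time and is no camera call; for the wrist camera it gives the pose at the moment of the call.
- ctrl.sign_off(): hands the job in, once; it reports no verdict.
The state is a dict: "t": time; "joints": joint angles; "joint_velocities": joint speeds; "tau": joint torques, N m; "eef_pos": TCP position; "ee_rot": TCP orientation; "force": force on the tool from outside, world axes, zero at the start; "ft_torque": the same for the moment, N m; "width": opening from 0.0 (shut) to 1.0 (fully open).
Only numpy, scipy, OpenCV 4.12 (cv2) and the standard library are available. Lean on these libraries where they do the work, as an engineer would, in place of code of your own. Each camera call takes 0.05 s, during which the arm holds its last target.

## Working session

There is one attempt and no reset: what is moved stays moved. The work goes in short steps, Python scripts to look and compute and a tool call to move; the robot and the scene stay as the last step left them, time stands still between calls to the robot, and variables do not carry over. Pictures are saved under pics/ and viewed, and the job is handed in when it is done.

Besides the shell and the picture viewer there is one more tool, called after "Call:" as name(argument=value, ...), one argument or row to a line, values as JSON. jog_arm: Moves the arm, as the interface text tells. Its arguments: {"type":"object","properties":{"motion":{"type":"array","items":{"type":"array"}},"squeeze":{"type":"number"}},"required":["motion"]}

```bash
mkdir -p pics; ls; python3 - <<'E'
from bench import ctrl, snapshot, get_calibration
import cv2
s=ctrl.read_state(); print(s)
for n in ["scene","top","wrist"]:
    c=get_calibration(n); print(n,c)
    im=snapshot(n); cv2.imwrite(f"pics/{n}0.png",im[:,:,::-1])
E
```

```text
pics
{'t': 0.0, 'joints': array([ 1.50809350e+00,  3.59350264e-01,  1.10518544e-02, -3.21281125e-04,
       -1.22408643e+00, -2.88064997e-01]), 'joint_velocities': array([-3.44491540e-04,  1.77886596e-05, -7.44223822e-04,  1.47948514e-04,
       -3.55624003e-04,  1.65807594e-03]), 'tau': array([ 9.57072116e-04, -5.82713234e+01,  2.93070441e+01,  6.99766651e+00,
        7.16846334e-03, -1.57981781e-04]), 'eef_pos': array([0.23185896, 0.63352433, 0.29124843]), 'ee_rot': array([ 3.13998379e+00, -1.61749231e-04, -3.50877102e-01]), 'force': array([-0.39065329, -0.69942695,  0.89718045]), 'ft_torque': array([ 0.01600649, -0.05017045,  0.03757502]), 'width': 1.0042641970445898}
scene {'vertical_fov': 55.94846559621522, 'cx': 279.7735231424947, 'cy': 210.06954404442794, 'R': array([[-0.53813471,  0.84278815,  0.01091587],
       [ 0.60081007,  0.3926463 , -0.69631612],
       [-0.59113305, -0.36815351, -0.71765222]]), 't': array([ 0.28986216, -0.24584909,  1.29905118])}
top {'vertical_fov': 53.808946068350366, 'cx': 275.0017520472016, 'cy': 210.5930795468942, 'R': array([[ 0.01362228, -0.99987916,  0.00749002],
       [-0.99158757, -0.01447285, -0.12862595],
       [ 0.1287188 , -0.00567483, -0.9916649 ]]), 't': array([-0.03755813,  0.50099056,  1.09136139])}
wrist {'vertical_fov': 70.10856486264161, 'cx': 280.46691219882655, 'cy': 207.96089029332543, 'R': array([[-0.34317921, -0.93926917,  0.00120668],
       [-0.90599894,  0.33136168,  0.26337305],
       [-0.24777803,  0.0892909 , -0.96469331]]), 't': array([ 0.67463057, -0.03294605,  0.38941844])}
```

View pics/top0.png

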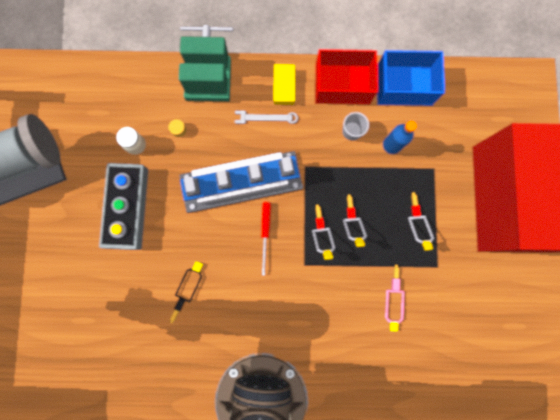

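View pics/scene0.png

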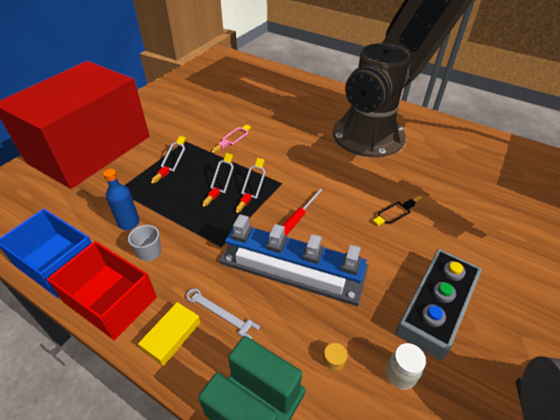

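View pics/wrist0.png

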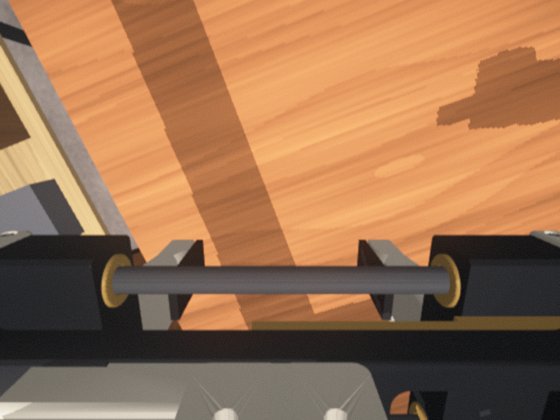

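The top view shows three red-headed pins on the black mat, at about (320,215), (351,205) and (416,205) px. The pink and black ones are decoys. The fixture is at (240,180), and the key box runs blue (122,180), green (119,204), yellow (117,229). The driver lies at (265,235). Next I measure rough positions.

```bash
cat > h.py <<'E'
import numpy as np, cv2
from scipy.spatial.transform import Rotation as Ro
from bench import ctrl, snapshot, get_calibration
def cal(n):
    c=get_calibration(n); f=210/np.tan(np.radians(c['vertical_fov']/2))
    return f,c['cx'],c['cy'],np.array(c['R']),np.array(c['t'])
def cast(c,uv,z):
    f,cx,cy,R,t=c; o=-R.T@t
    d=R.T@np.array([(uv[0]-cx)/f,(uv[1]-cy)/f,1.]); return o+d*(z-o[2])/d[2]
def proj(c,X):
    f,cx,cy,R,t=c; p=R@np.asarray(X)+t; return np.array([f*p[0]/p[2]+cx,f*p[1]/p[2]+cy])
def tri(views):  # list of (cal,uv): two-ray least squares; returns point and rms miss
    A=np.zeros((3,3));b=np.zeros(3);L=[]
    for c,uv in views:
        f,cx,cy,R,t=c;o=-R.T@t;d=R.T@np.array([(uv[0]-cx)/f,(uv[1]-cy)/f,1.]);d/=np.linalg.norm(d)
        P=np.eye(3)-np.outer(d,d);A+=P;b+=P@o;L.append((P,o))
    x=np.linalg.solve(A,b);return x,[np.linalg.norm(P@(x-o)) for P,o in L]
def pose():
    s=ctrl.read_state(); return s['eef_pos'],Ro.from_euler('xyz',s['ee_rot']).as_matrix(),s
def tool(Xw,yaw,squareto=None):
    """shift (mm) and rotvec in present tool axes to a tool-down pose at Xw with yaw"""
    p,R,s=pose(); Rt=Ro.from_euler('xyz',[np.pi,0,yaw]).as_matrix()
    return (R.T@(np.asarray(Xw)-p)*1000).round(1), Ro.from_matrix(R.T@Rt).as_rotvec().round(4)
def mask(im,lo,hi,amin=15):
    hsv=cv2.cvtColor(im,cv2.COLOR_RGB2HSV)
    if lo[0]<=hi[0]: m=cv2.inRange(hsv,np.array(lo),np.array(hi))
    else: m=cv2.inRange(hsv,np.array(lo),np.array([180]+list(hi[1:])))|cv2.inRange(hsv,np.array([0]+list(lo[1:])),np.array(hi))
    n,l,st,ce=cv2.connectedComponentsWithStats(m)
    return [(ce[i],st[i],l==i) for i in range(1,n) if st[i][4]>=amin]
def save(n,im,k=1):
    cv2.imwrite(n,cv2.resize(im,None,fx=k,fy=k,interpolation=cv2.INTER_CUBIC)[:,:,::-1])
E
python3 - <<'E'
from h import *
im=cv2.imread('pics/top0.png')[:,:,::-1].copy(); c=cal('top')
print("red")
for ce,st,_ in mask(im,(172,150,80),(6,255,255)): print(ce.round(1),st,cast(c,ce,.008).round(3))
print("yellow")
for ce,st,_ in mask(im,(24,150,100),(34,255,255)): print(ce.round(1),st,cast(c,ce,.06).round(3))
print("keys")
for lo,hi in (((24,150,100),(34,255,255)),((100,150,100),(125,255,255)),((50,120,80),(80,255,255))):
  for ce,st,_ in mask(im[150:260,95:150].copy(),lo,hi): print((ce+[95,150]).round(1),st,cast(c,ce+[95,150],.055).round(3))
save('pics/t_fix.png',im[140:225,165:315],5); save('pics/t_pin.png',im[160:280,300:440],5)
p,R,s=pose(); W=cal('wrist'); print('cam in tool',(R.T@(-W[3].T@W[4]-p)).round(4),(W[3]@R).round(3))
E
```

```text
red
[346.2  76.2] [ 316   50   63   54 3245] [ 0.901 -0.232  0.008]
[518.5 189. ] [  473   123    87   129 10383] [ 0.576 -0.713  0.008]
[265.7 219.2] [261 202  10  36 280] [ 0.48  -0.005  0.008]
[415.9 210.3] [411 204  11  12 103] [ 0.511 -0.423  0.008]
[350.9 212.4] [346 206  11  12  96] [ 0.503 -0.242  0.008]
[319.7 222.7] [315 217  10  12  97] [ 0.473 -0.155  0.008]
yellow
[283.8  83.3] [273  64  22  40 839] [ 0.852 -0.05   0.06 ]
[175.8 126.4] [170 121  13  12 122] [0.724 0.242 0.06 ]
[115.8 228.7] [111 224  10  10  81] [0.444 0.387 0.06 ]
[359.2 242.1] [355 237  10  10  72] [ 0.418 -0.253  0.06 ]
[427.4 245.5] [422 241  11  10  86] [ 0.411 -0.432  0.06 ]
[327.7 254.9] [323 249  11  11  83] [ 0.383 -0.17   0.06 ]
[196.9 266.4] [192 262  11  10  79] [0.349 0.171 0.06 ]
[393.5 326.6] [390 322   8  10  73] [ 0.203 -0.338  0.06 ]
keys
[115.8 228.7] [16 74 10 10 81] [0.444 0.389 0.055]
[120.7 180. ] [21 26 10  9 73] [0.575 0.384 0.055]
[118.5 204.1] [19 50 10  9 77] [0.51  0.386 0.055]
cam in tool [ 0.0704 -0.0003 -0.0922] [[ 0.001  1.     0.   ]
 [-0.965  0.001 -0.264]
 [-0.264 -0.     0.965]]
```

View pics/t_fix.png

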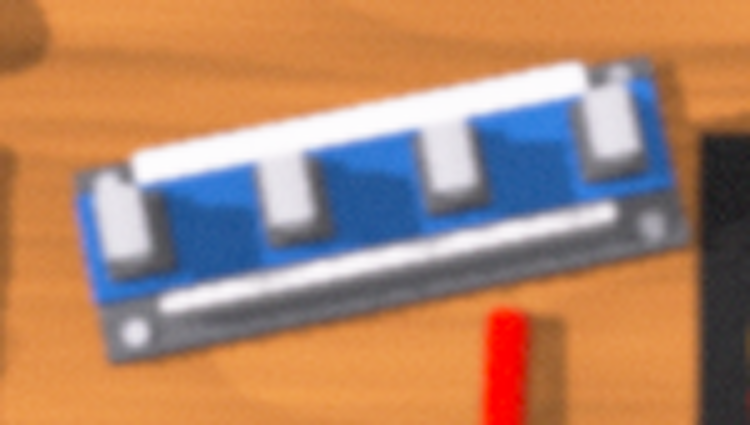

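View pics/t_pin.png

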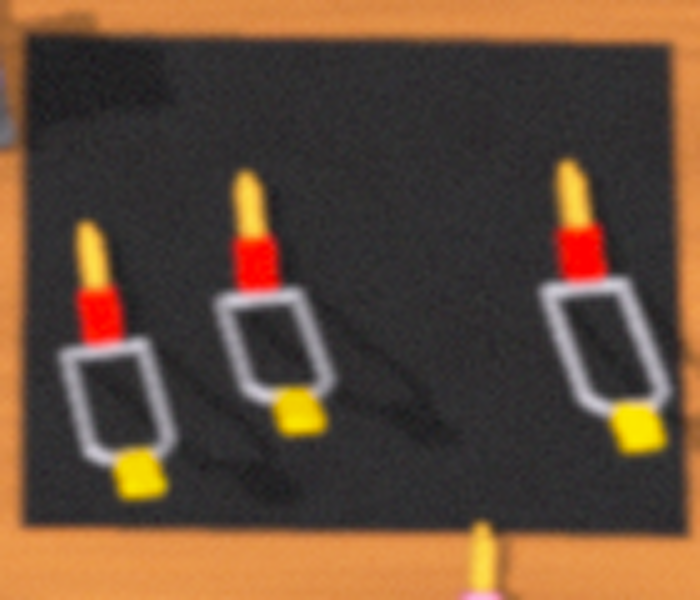

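```bash
python3 - <<'E'
from h import *
c=cal('top')
print([cast(c,u,.1).round(3) for u in ((190,186.5),(222,178),(254.5,172),(286.5,164))])
print(tool([.45,.07,.30],.15))
E
```

```text
[array([0.552, 0.189, 0.1  ]), array([0.575, 0.108, 0.1  ]), array([0.592, 0.024, 0.1  ]), array([ 0.615, -0.058,  0.1  ])]
(array([398.6, 454.3,  -7.9]), array([ 1.300e-03,  2.000e-04, -5.009e-01]))
```

Call:
jog_arm(
  motion=[
    [[33,38,0],[0,0,-0.04],0],
    [[66,76,0],[0,0,-0.08],0],
    [[100,114,-2],[0,0,-0.13],0],
    [[133,152,-3],[0,0,-0.17],0],
    [[166,190,-4],[0,0,-0.21],0],
    [[200,227,-4],[0,0,-0.25],0],
    [[233,265,-5],[0,0,-0.29],0],
    [[266,303,-6],[0,0,-0.33],0],
    [[300,341,-6],[0,0,-0.38],0],
    [[333,379,-7],[0,0,-0.42],0],
    [[366,417,-8],[0,0,-0.46],0],
    [[399,454,-8],[0,0,-0.5],0],
  ],
)

```text
t: 1.15
eef_pos: [0.4128, 0.1658, 0.2994]
ee_rot: [-3.141, -0.001, 0.152]
force: [1.6, 0.9, -0.4]
width: 0.998
```

Call:
jog_arm(
  motion=[
    [[0,0,0],[0,0,0],0],
    [[0,0,0],[0,0,0],0],
    [[0,0,0],[0,0,0],0],
    [[0,0,0],[0,0,0],0],
  ],
)

```text
t: 1.48
eef_pos: [0.4126, 0.1685, 0.299]
ee_rot: [-3.142, 0.0, 0.15]
force: [-1.2, -0.1, -0.1]
width: 0.998
```

```bash
python3 - <<'E'
from h import *
p,R,s=pose(); print(p,s['ee_rot'],s['joints'].round(3),s['force'],s['t'])
im=snapshot('wrist'); save('pics/w1.png',im,1.4)
np.savez('w1.npz',im=im,c=np.array(cal('wrist'),dtype=object))
E
```

```text
[0.41259957 0.16847807 0.29900986] [-3.14153124e+00  7.51140896e-05  1.49609697e-01] [ 0.832 -0.035 -0.454 -0.    -1.152  0.888] [-1.23429777 -0.07146099 -0.09558119] 1.4833
```

View pics/w1.png

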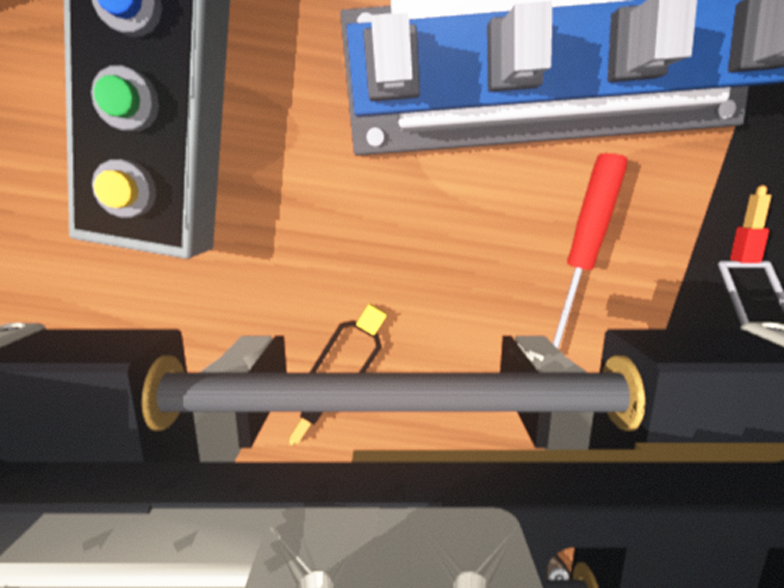

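```bash
python3 - <<'E'
from h import *
print(tool([.49,.055,.30],.25))
E
```

```text
(array([ 59.5, 124.1,  -1. ]), array([ 0.    ,  0.0001, -0.0995]))
```

Call:
jog_arm(
  motion=[
    [[15,30,0],[0,0,-0.03],0],
    [[30,62,0],[0,0,-0.05],0],
    [[45,93,0],[0,0,-0.08],0],
    [[60,124,0],[0,0,-0.1],0],
    [[60,124,0],[0,0,-0.1],0],
    [[60,124,0],[0,0,-0.1],0],
    [[60,124,0],[0,0,-0.1],0],
    [[60,124,0],[0,0,-0.1],0],
  ],
)

```text
t: 2.2
eef_pos: [0.4901, 0.0553, 0.299]
ee_rot: [-3.141, 0.0, 0.251]
force: [0.6, -1.0, 0.2]
width: 1.003
```

```bash
python3 - <<'E'
from h import *
p,R,s=pose(); print(p,s['ee_rot'],s['joints'].round(3),s['force'],s['t'])
im=snapshot('wrist'); save('pics/w2.png',im,1.4); save('pics/w2c.png',im[0:180,:],1.4)
np.savez('w2.npz',im=im,c=np.array(cal('wrist'),dtype=object))
save('pics/w2d.png',im[40:200,140:460],2.5)
E
```

```text
[0.4901287  0.05534584 0.29896237] [-3.14147571e+00  2.39332356e-04  2.50904821e-01] [ 0.512  0.051 -0.367 -0.    -1.153  1.31 ] [ 0.57479783 -0.9713064   0.20550857] 2.2
```

View pics/w2.png

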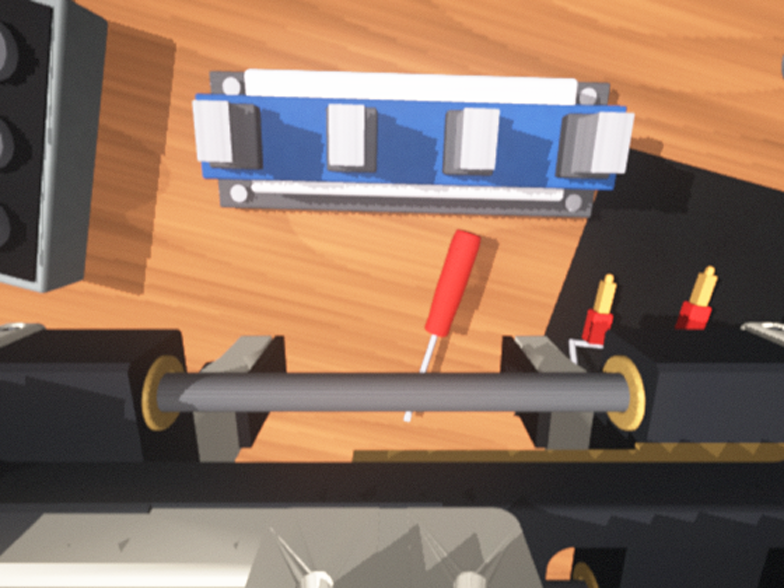

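```bash
python3 - <<'E'
from h import *
d=np.load('w2.npz',allow_pickle=True); im=d['im']; c=tuple(d['c'])
# blue bar, shaft tops
for nm,lo,hi,z,a in (('blue',(100,120,60),(125,255,255),.062,3000),):
    big=np.zeros(im.shape[:2],np.uint8)
    for ce,st,m in mask(im[:160].copy(),lo,hi,a): big[:160]|=m.astype(np.uint8)
    pts=cv2.findNonZero(big); r=cv2.minAreaRect(pts); b=cv2.boxPoints(r)
    W=np.array([cast(c,q,z) for q in b]); print(nm,b.round(1).tolist(),W.round(4).tolist(),np.linalg.norm(W[1]-W[0]),np.linalg.norm(W[2]-W[1]))
g=cv2.cvtColor(im,cv2.COLOR_RGB2HSV)
m=((g[:,:,1]<30)&(g[:,:,2]>190)).astype(np.uint8); m[150:]=0;m[:68]=0
n,l,st,ce=cv2.connectedComponentsWithStats(m)
for i in range(1,n):
    if st[i][4]<150: continue
    r=cv2.minAreaRect(cv2.findNonZero((l==i).astype(np.uint8)));b=cv2.boxPoints(r)
    W=np.array([cast(c,q,.108) for q in b])
    print(st[i],r,'ctr',W.mean(0).round(4),np.linalg.norm(W[1]-W[0]).round(4),np.linalg.norm(W[2]-W[1]).round(4))
E
python3 - <<'E'
import cv2
im=cv2.imread('pics/scene0.png'); cv2.imwrite('pics/s_fix.png',cv2.resize(im[200:315,205:380],None,fx=4.4,fy=4.4,interpolation=2))
E
```

```text
blue [[138.39999389648438, 127.0999984741211], [140.0, 67.0999984741211], [446.1000061035156, 75.4000015258789], [444.3999938964844, 135.39999389648438]] [[0.52, 0.2195, 0.062], [0.579, 0.2253, 0.062], [0.6488, -0.0772, 0.062], [0.593, -0.0987, 0.062]] 0.05922651302110595 0.3105362847272612
[187  68 225   7 855] ((299.0, 71.0), (6.0, 224.0), 90.0) ctr [0.6075 0.0695 0.108 ] 0.1949 0.0049
[ 138   71   28   45 1069] ((151.30880737304688, 93.01470184326172), (45.787811279296875, 24.542882919311523), 85.60128784179688) ctr [0.5571 0.1916 0.108 ] 0.0216 0.038
[ 234   75   26   44 1081] ((246.5, 96.5), (43.0, 25.0), 90.0) ctr [0.5754 0.1091 0.108 ] 0.0219 0.0361
[ 328   77   29   44 1097] ((341.8735656738281, 98.95958709716797), (25.752906799316406, 43.52241516113281), 3.6913859844207764) ctr [0.5946 0.0262 0.108 ] 0.0365 0.0226
[ 422   80   31   44 1062] ((436.780029296875, 101.54000854492188), (25.173002243041992, 44.68914794921875), 8.130102157592773) ctr [ 0.6136 -0.0567  0.108 ] 0.0373 0.0225
[ 179  129  223   14 1909] ((290.0374755859375, 135.67005920410156), (222.13723754882812, 8.743011474609375), 1.6135388612747192) ctr [0.5526 0.0626 0.108 ] 0.0078 0.2038
```

View pics/s_fix.png

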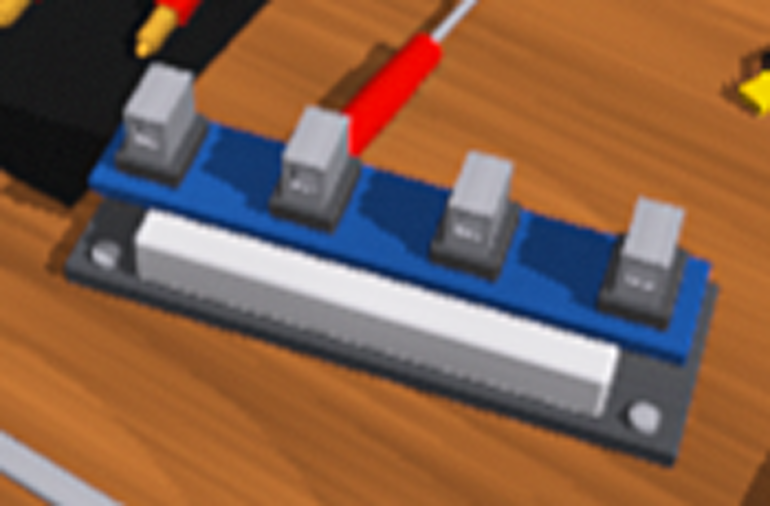

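View pics/w2d.png

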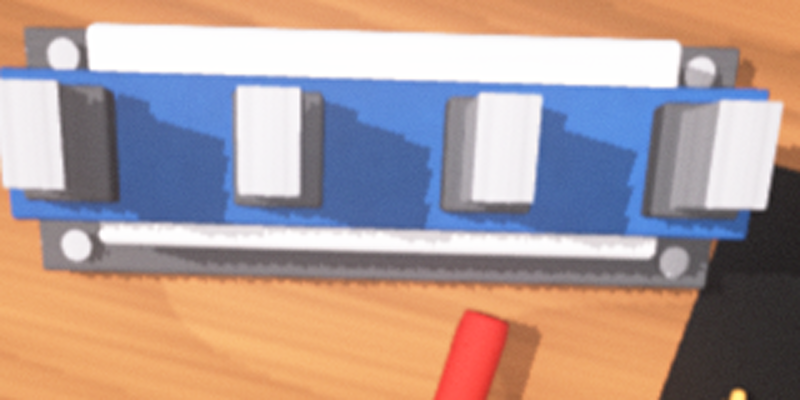

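```bash
python3 - <<'E'
from h import *
P=np.array([[.5571,.1916],[.5754,.1091],[.5946,.0262],[.6136,-.0567]])
m=P.mean(0);u=np.linalg.svd(P-m)[2][0];u*=np.sign(-u[1]);print(u,np.arctan2(u[0],-u[1]),[(m+k*.085*u).round(4) for k in(-1.5,-.5,.5,1.5)])
print(tool([.42,-.24,.28],.1))
E
```

```text
[ 0.22225534 -0.97498849] 0.2241270602037987 [array([0.5568, 0.1919]), array([0.5757, 0.109 ]), array([0.5946, 0.0261]), array([ 0.6135, -0.0568])]
(array([-141.4,  268.7,   19.1]), array([-1.000e-04, -1.000e-04,  1.513e-01]))
```

Call:
jog_arm(
  motion=[
    [[-14,27,2],[0,0,0.02],0],
    [[-28,54,4],[0,0,0.03],0],
    [[-42,81,6],[0,0,0.05],0],
    [[-57,108,8],[0,0,0.06],0],
    [[-71,135,10],[0,0,0.08],0],
    [[-85,162,12],[0,0,0.09],0],
    [[-99,189,14],[0,0,0.11],0],
    [[-113,216,16],[0,0,0.12],0],
    [[-127,243,18],[0,0,0.14],0],
    [[-141,269,19],[0,0,0.15],0],
    [[-141,269,19],[0,0,0.15],0],
    [[-141,269,19],[0,0,0.15],0],
  ],
)

```text
t: 3.25
eef_pos: [0.42, -0.2416, 0.2801]
ee_rot: [-3.142, 0.0, 0.098]
force: [-0.4, -0.2, -0.9]
width: 1.004
```

Call:
jog_arm(
  motion=[
    [[0,0,0],[0,0,0],0],
    [[0,0,0],[0,0,0],0],
  ],
)

```text
t: 3.42
eef_pos: [0.4206, -0.2403, 0.2803]
ee_rot: [3.142, -0.001, 0.101]
force: [0.3, 0.1, 0.4]
width: 1.005
```

```bash
cat > pins.py <<'E'
from h import *
import sys
def axis(c,m,z):
    p=np.column_stack(np.nonzero(m)[::-1]).astype(float)
    return np.array([cast(c,q,z) for q in p])
def pins(save_as=None):
    p,R,s=pose(); c=cal('wrist'); im=snapshot('wrist')
    print('t',s['t'],'tcp',p.round(4),s['ee_rot'].round(3))
    if save_as: save('pics/%s.png'%save_as,im,1.4)
    out=[]
    for ce,st,m in mask(im,(174,150,60),(6,255,255),60):
        # cast red pixels on top face z=.016 ; brass nearby
        reds=axis(c,m,.016)
        rc=reds.mean(0)
        if st[1]+st[3]>=im.shape[0]-2: continue
        best=None
        for cb,sb,mb in mask(im,(12,110,70),(26,255,255),40):
            b=axis(c,mb,.013); d=np.linalg.norm((b.mean(0)-rc)[:2])
            if d<.05 and (best is None or d<best[0]): best=(d,b)
        if best is None: continue
        b=best[1]
        v=b.mean(0)[:2]-rc[:2]; yaw=np.arctan2(v[1],v[0])
        e=np.array([np.cos(yaw),np.sin(yaw)]); n=np.array([-e[1],e[0]])
        lr=reds[:,:2]-rc[:2]; L=np.ptp(lr@e),np.ptp(lr@n)
        tip=(b[:,:2]@e).max(); back=(reds[:,:2]@e).min(); fr=(reds[:,:2]@e).max()
        print('head',rc[:2].round(4),'px',ce.round(1),'yaw',yaw.round(3),'red LxW',np.round(L,4),'tip-to-back',round(tip-back,4),'n=%d'%len(reds))
        out.append((rc,yaw,st))
    return out,im,c
if __name__=='__main__': pins(sys.argv[1])
E
python3 pins.py w3
```

```text
t 3.4167 tcp [ 0.4206 -0.2403  0.2803] [ 3.142e+00 -1.000e-03  1.010e-01]
head [ 0.483  -0.0069] px [ 82. 112.] yaw -2.844 red LxW [0.0991 0.0525] tip-to-back 0.2424 n=2037
head [ 0.5013 -0.2399] px [287.7 117.6] yaw 0.114 red LxW [0.0307 0.0184] tip-to-back 0.0673 n=342
head [ 0.5106 -0.4162] px [441.2 125.4] yaw 0.136 red LxW [0.0308 0.0258] tip-to-back 0.0673 n=588
head [ 0.4729 -0.1561] px [213.1 135.3] yaw 0.194 red LxW [0.0307 0.0222] tip-to-back 0.0669 n=269
```

View pics/w3.png

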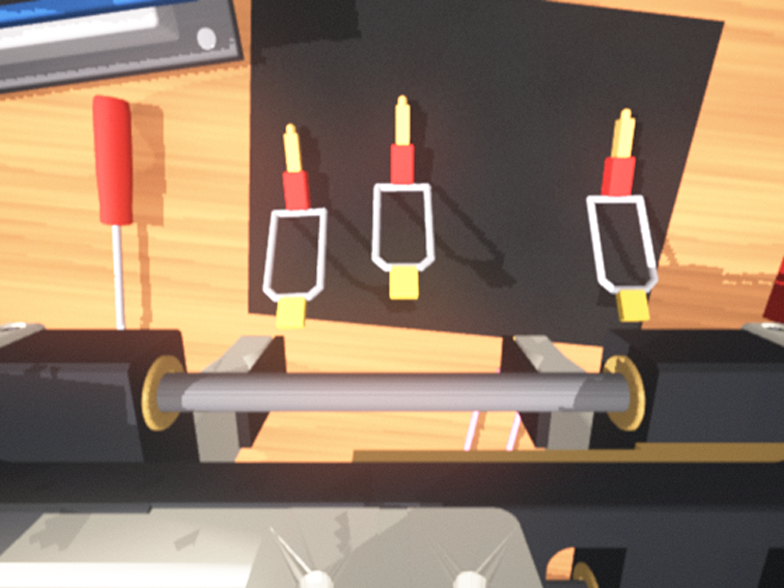

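```bash
python3 - <<'E'
from h import *
print(tool([.503,-.2397,.13],.114),tool([.503,-.2397,.069],.114))
E
```

```text
(array([ 81.9,   7.7, 150.4]), array([ 0.0001, -0.0006, -0.0128])) (array([ 81.8,   7.7, 211.4]), array([ 0.0001, -0.0006, -0.0128]))
```

Call:
jog_arm(
  motion=[
    [[30,3,15],[0,0,-0.013],128],
    [[60,6,40],[0,0,-0.013],128],
    [[82,8,75],[0,0,-0.013],128],
    [[82,8,110],[0,0,-0.013],128],
    [[82,8,150],[0,0,-0.013],128],
    [[82,8,175],[0,0,-0.013],128],
    [[82,8,195],[0,0,-0.013],128],
    [[82,8,205],[0,0,-0.013],128],
    [[82,8,211],[0,0,-0.013],128],
    [[82,8,211],[0,0,-0.013],128],
  ],
  squeeze=30,
)

```text
t: 4.3
eef_pos: [0.5027, -0.2406, 0.0685]
ee_rot: [-3.141, 0.001, 0.113]
force: [-0.1, -0.5, 0.1]
width: 0.503
```

Call:
jog_arm(
  motion=[
    [[0,0,0],[0,0,0],255],
    [[0,0,0],[0,0,0],255],
    [[0,0,0],[0,0,0],255],
    [[0,0,0],[0,0,0],255],
    [[0,0,0],[0,0,0],255],
    [[0,0,0],[0,0,0],255],
    [[0,0,0],[0,0,0],255],
    [[0,0,0],[0,0,0],255],
  ],
  squeeze=30,
)

```text
t: 4.97
eef_pos: [0.5031, -0.2413, 0.07]
ee_rot: [3.141, -0.001, 0.112]
force: [-1.5, 1.1, 6.6]
width: 0.199
```

```bash
python3 - <<'E'
from h import *
p,R,s=pose(); print(p,s['ee_rot'],s['force'],s['width'],s['t'])
save('pics/w4.png',snapshot('wrist'),1.4)
E
```

```text
[ 0.50305581 -0.24133119  0.06996581] [ 3.14116282e+00 -1.19693901e-03  1.12392100e-01] [-1.52784473  1.13209861  6.56052689] 0.19942981847861765 4.9667
```

View pics/w4.png

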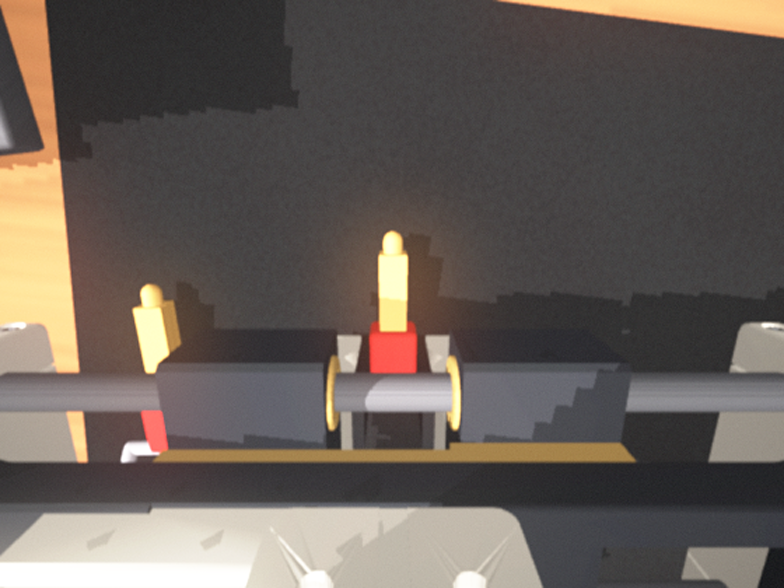

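```bash
cat > hold.py <<'E'
from h import *
def held(name,zt=.062):
    """held pin in tool frame from wrist picture: red front edge & brass tip, on pin's top faces"""
    p,R,s=pose(); c=cal('wrist'); im=snapshot('wrist'); save('pics/%s.png'%name,im,1.4)
    print('t',s['t'],'tcp',p.round(4),s['ee_rot'].round(4),'F',s['force'].round(1),'w',round(s['width'],3))
    f,cx,cy,Rc,t=c
    Rt=Rc@R; tt=t+Rc@p   # tool->cam
    ct=(f,cx,cy,Rt,tt)
    sub=im.copy(); 
    for nm,lo,hi,zz in (('red',(174,150,60),(6,255,255),zt-.008),('brass',(12,110,70),(26,255,255),zt-.005)):
        for ce,st,m in mask(sub,lo,hi,60):
            if not(255<ce[0]<310 and 150<ce[1]<275): continue
            ys,xs=np.nonzero(m); P=np.array([cast(ct,(x,y),zz) for x,y in zip(xs,ys)])*1000
            k=np.arange(len(ys))
            q=np.polyfit(P[:,0],P[:,1],1)
            print(nm,'px',ce.round(1),st,'tool x %.1f..%.1f'%(P[:,0].min(),P[:,0].max()),'y mean %.2f'%P[:,1].mean(),'slope %.3f'%q[0],'width %.1f'%np.ptp(P[:,1]))
    return im,c,ct
E
python3 - <<'E'
from hold import *
held('w5')
print(tool([.503,-.2413,.16],.112),tool([.5199,-.0781,.157],.224))
E
```

```text
t 5.0167 tcp [ 0.503  -0.2413  0.07  ] [ 3.1412e+00 -1.2000e-03  1.1240e-01] F [-1.9  2.   7.2] w 0.199
red px [280.3 249.7] [ 263  229   36   38 1074] tool x -1.4..19.5 y mean -0.64 slope -0.005 width 18.4
brass px [282.  201.7] [269 164  29  73 340] tool x 14.5..52.6 y mean 0.19 slope 0.024 width 14.4
(array([  0.,   0., -90.]), array([ 0.0004, -0.0012,  0.0004])) (array([  35.1, -160.3,  -87.1]), array([ 0.0005, -0.0012, -0.1116]))
```

Call:
jog_arm(
  motion=[
    [[0,0,-20],[0,0,0],255],
    [[0,0,-50],[0,0,0],255],
    [[0,0,-87],[0,0,0],255],
    [[5,-20,-87],[0,0,-0.015],255],
    [[10,-45,-87],[0,0,-0.03],255],
    [[16,-70,-87],[0,0,-0.05],255],
    [[21,-95,-87],[0,0,-0.07],255],
    [[26,-120,-87],[0,0,-0.085],255],
    [[31,-143,-87],[0,0,-0.1],255],
    [[35,-160,-87],[0,0,-0.112],255],
    [[35,-160,-87],[0,0,-0.112],255],
    [[35,-160,-87],[0,0,-0.112],255],
  ],
)

```text
t: 6.07
eef_pos: [0.5195, -0.0775, 0.1561]
ee_rot: [-3.141, 0.0, 0.226]
force: [0.2, 0.1, -1.4]
width: 0.201
```

```bash
python3 - <<'E'
from hold import *
held('w6')
E
```

```text
t 6.0667 tcp [ 0.5195 -0.0775  0.1561] [-3.1415  0.      0.2259] F [ 0.2  0.1 -1.4] w 0.201
red px [280.2 250.2] [ 263  230   36   37 1082] tool x -1.4..19.0 y mean -0.71 slope 0.007 width 18.5
```

View pics/w6.png

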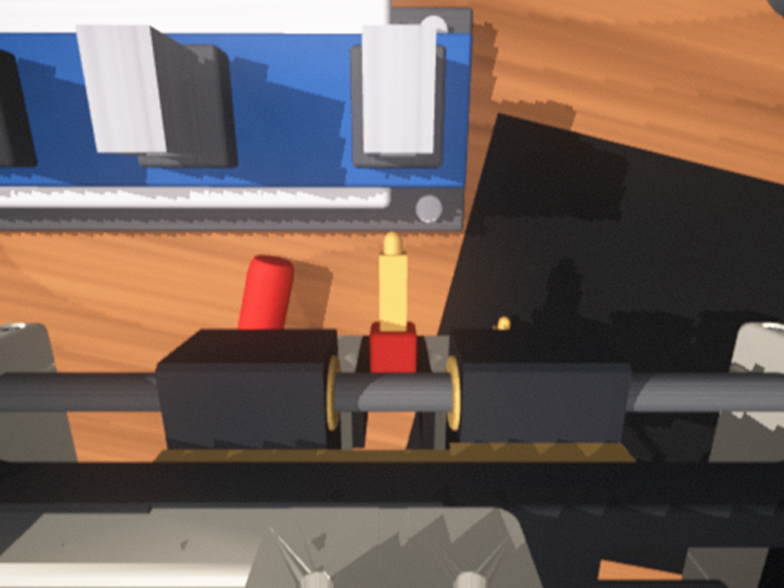

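```bash
cat > shaft.py <<'E'
from hold import *
def shaft(im,c,ct,zt,world=True):
    """bright shaft top nearest the centre column: corners in tool mm at plane tool z=zt"""
    g=cv2.cvtColor(im,cv2.COLOR_RGB2HSV); m=((g[:,:,1]<40)&(g[:,:,2]>175)).astype(np.uint8); m[200:]=0
    m=cv2.morphologyEx(m,cv2.MORPH_OPEN,np.ones((3,3),np.uint8))
    n,l,st,ce=cv2.connectedComponentsWithStats(m)
    for i in range(1,n):
        if st[i][4]<500 or abs(ce[i][0]-283)>60: continue
        P=np.array([cast(ct,(x,y),zt) for y,x in zip(*np.nonzero(l==i))])*1000
        r=cv2.minAreaRect(P[:,:2].astype(np.float32)); b=cv2.boxPoints(r)
        o=b[np.argsort(b[:,0])]; fr=o[:2].mean(0); bk=o[2:].mean(0)
        d=bk-fr; print('shaft st',st[i],'size',np.round(r[1],1),'front mid tool',fr.round(1),'back mid',bk.round(1),'dir',(np.arctan2(d[1],d[0])).round(3))
E
python3 - <<'E'
from shaft import *
im,c,ct=held('w7')
shaft(im,c,ct,.1561-.108)
E
```

```text
t 6.1167 tcp [ 0.5193 -0.0782  0.156 ] [-3.1415e+00  2.0000e-04  2.2480e-01] F [-0.1 -0.3 -1.5] w 0.205
red px [280.2 250.1] [ 263  230   36   37 1080] tool x -1.4..19.0 y mean -0.73 slope 0.001 width 18.5
```

```bash
sed -i 's/m\[200:\]=0/m[200:]=0; m[:r0]=0/; s/zt,world=True/zt,r0=25/' shaft.py
python3 - <<'E'
from shaft import *
im,c,ct=held('w8')
shaft(im,c,ct,.1561-.108,26)
shaft(im,c,ct,.1561-.108,40)
E
```

```text
t 6.1667 tcp [ 0.5193 -0.0786  0.156 ] [-3.1415e+00  3.0000e-04  2.2410e-01] F [-1.  -0.1 -1. ] w 0.201
red px [280.2 250.1] [ 263  230   36   37 1077] tool x -1.4..19.0 y mean -0.70 slope -0.004 width 18.4
shaft st [ 256   26   53   82 4212] size [32.1 22.2] front mid tool [79.  -0.2] back mid [ 1.11e+02 -1.00e-01] dir 0.001
shaft st [ 256   40   52   68 3478] size [22.2 26.8] front mid tool [79.  -0.1] back mid [105.8  -0.2] dir -0.001
```

Call:
jog_arm(
  motion=[
    [[8,0.4,0],[0,0,0],255],
    [[16,0.4,0],[0,0,0],255],
    [[22,0.4,0],[0,0,0],255],
    [[26,0.4,0],[0,0,0],255],
    [[30,0.4,0],[0,0,0],255],
    [[34,0.4,0],[0,0,0],255],
    [[36,0.4,0],[0,0,0],255],
    [[36,0.4,0],[0,0,0],255],
  ],
)

```text
t: 6.88
eef_pos: [0.5551, -0.0706, 0.1559]
ee_rot: [3.142, 0.0, 0.224]
force: [1.0, 0.7, -1.8]
width: 0.202
```

```bash
python3 - <<'E'
from shaft import *
im,c,ct=held('w9')
shaft(im,c,ct,.1561-.108,0)
E
```

```text
t 6.8833 tcp [ 0.5551 -0.0706  0.1559] [3.1415e+00 1.0000e-04 2.2430e-01] F [ 1.   0.7 -1.8] w 0.202
red px [280.3 250. ] [ 263  230   35   37 1071] tool x -1.4..19.0 y mean -0.66 slope -0.003 width 18.0
shaft st [ 257  109   49   80 3801] size [22.  35.8] front mid tool [42.3 -0.3] back mid [78.1 -0.3] dir -0.001
```

View pics/w9.png

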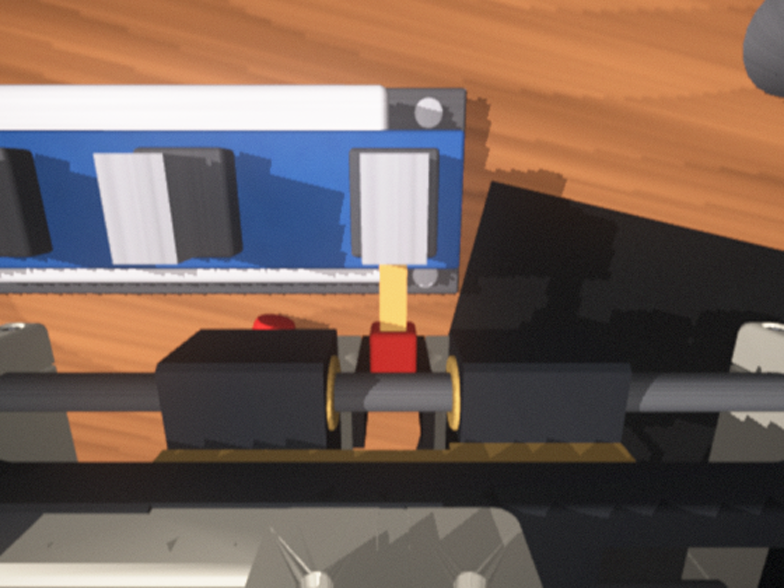

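Call:
jog_arm(
  motion=[
    [[6,0,0],[0,0,0],255],
    [[12,0,0],[0,0,0],255],
    [[18,0,0],[0,0,0],255],
    [[22,0,0],[0,0,0],255],
    [[25,0,0],[0,0,0],255],
    [[26,0,0],[0,0,0],255],
    [[27,0,0],[0,0,0],255],
    [[27,0,0],[0,0,0],255],
  ],
)

```text
t: 7.6
eef_pos: [0.581, -0.0647, 0.1559]
ee_rot: [-3.142, 0.0, 0.224]
force: [-0.9, -0.2, -0.0]
width: 0.2
```

```bash
python3 - <<'E'
from shaft import *
im,c,ct=held('w10')
shaft(im,c,ct,.1561-.108,0)
E
```

```text
t 7.6 tcp [ 0.581  -0.0647  0.1559] [-3.1416e+00  3.0000e-04  2.2420e-01] F [-0.9 -0.2 -0. ] w 0.2
red px [280.5 253.5] [264 242  34  25 815] tool x -1.4..12.4 y mean -0.56 slope 0.000 width 17.6
shaft st [ 258  169   47   31 1437] size [22.  14.5] front mid tool [36.9 -0.3] back mid [51.4 -0.3] dir -0.001
```

View pics/w10.png

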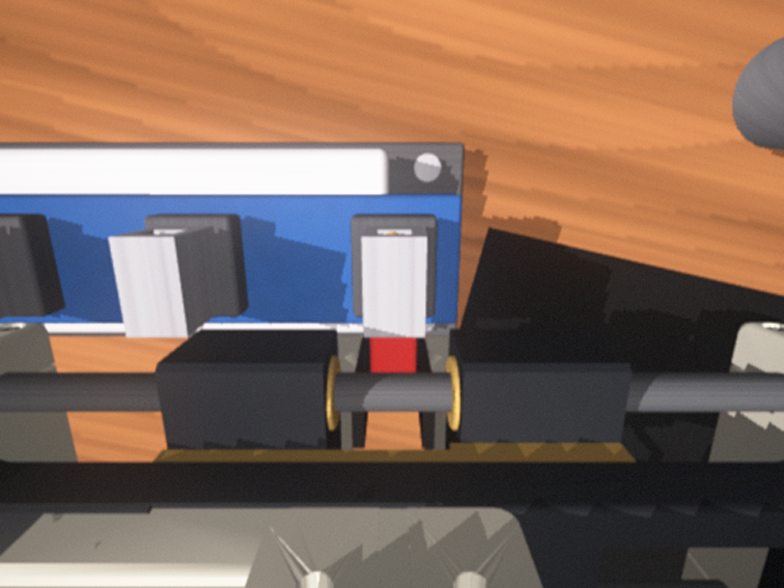

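Call:
jog_arm(
  motion=[
    [[1,0,0],[0,0,0],255],
    [[1,0,0],[0,0,0],255],
    [[1,0,0],[0,0,0],255],
  ],
)

```text
t: 7.9
eef_pos: [0.5819, -0.0645, 0.1561]
ee_rot: [-3.142, -0.0, 0.224]
force: [-1.3, -0.3, -0.8]
width: 0.201
```

Call:
jog_arm(
  motion=[
    [[0,0,0],[0,0,0],140],
    [[0,0,0],[0,0,0],140],
    [[0,0,0],[0,0,0],140],
    [[0,0,0],[0,0,0],140],
    [[0,0,-20],[0,0,0],140],
    [[0,0,-50],[0,0,0],140],
    [[0,0,-90],[0,0,0],140],
    [[0,0,-130],[0,0,0],140],
    [[-40,0,-140],[0,0,0],140],
    [[-80,0,-140],[0,0,0],140],
    [[-110,0,-140],[0,0,0],140],
    [[-110,0,-140],[0,0,0],140],
  ],
)

```text
t: 8.9
eef_pos: [0.4699, -0.0899, 0.2969]
ee_rot: [-3.141, -0.001, 0.223]
force: [0.2, -0.5, -1.4]
width: 0.451
```

```bash
python3 - <<'E'
from h import *
p,R,s=pose(); print(p,s['ee_rot'],s['force'],s['width'],s['t'])
save('pics/w11.png',snapshot('wrist'),1.4)
E
```

```text
[ 0.46993623 -0.08992476  0.29689345] [-3.14054869e+00 -8.67359942e-04  2.23197904e-01] [ 0.15928549 -0.52339807 -1.3842812 ] 0.4511755982758272 8.9
```

View pics/w11.png

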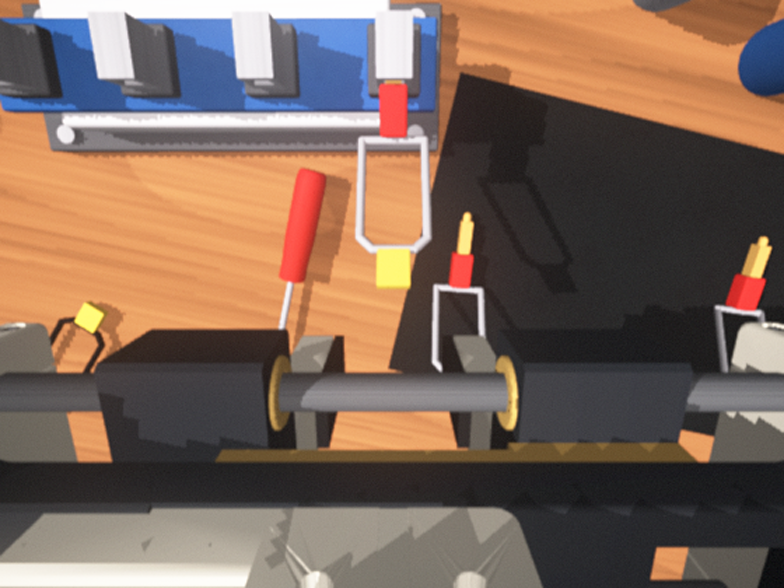

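```bash
cat > ring.py <<'E'
from h import *
from scipy.optimize import brentq
E_=np.array([.975,.2223,0])
def tabpt(face,th,r=.093,off=.034):
    return np.array([face[0],face[1],.095])-off*E_+r*np.array([-np.cos(th)*E_[0],-np.cos(th)*E_[1],np.sin(th)])
def angle(c,uv,face,r=.093,off=.034):
    g=lambda th: proj(c,tabpt(face,th,r,off))[1]-uv[1]
    ths=np.linspace(-.3,3.4,200); v=[g(t) for t in ths]
    return [(round(brentq(g,a,b),3),proj(c,tabpt(face,brentq(g,a,b),r,off)).round(1)) for a,b,x,y in zip(ths,ths[1:],v,v[1:]) if x*y<0]
C=[np.array(q) for q in ((.5568,.1919),(.5757,.1090),(.5946,.0261),(.6135,-.0568))]
FACE=[q-.018*E_[:2] for q in C]
E
python3 - <<'E'
from ring import *
c=cal('wrist'); f=FACE[3]; print(f)
print(angle(c,(280.7,191.4),f), angle(c,(281,176),f,.080))
print('hinge px',proj(c,tabpt(f,0,0)),'head c px', proj(c,[*(f-.016*E_[:2]),.103]))
E
```

```text
[ 0.59595   -0.0608014]
[(-0.259, array([280.5, 191.4])), (0.678, array([280.5, 191.4]))] [(0.703, array([280.5, 176. ]))]
hinge px [280.53924517 102.04838527] head c px [280.54667494  79.90292349]
```

Call:
jog_arm(
  motion=[
    [[-8,0,0],[0,0,0],255],
    [[-12,0,0],[0,0,0],255],
    [[-12,0,10],[0,0,0],255],
    [[-12,0,30],[0,0,0],255],
    [[-12,0,55],[0,0,0],255],
    [[-12,0,75],[0,0,0],255],
    [[-12,0,81],[0,0,0],255],
    [[-12,0,81],[0,0,0],255],
    [[-12,0,81],[0,0,0],255],
  ],
)

```text
t: 9.7
eef_pos: [0.4636, -0.0916, 0.215]
ee_rot: [3.141, 0.001, 0.225]
force: [0.1, -0.6, 1.1]
width: 0.006
```

```bash
cat > swing.py <<'E'
from ring import *
def av(k):
    p,R,s=pose(); f=FACE[k]; h=f-.034*E_[:2]; d=p[:2]-h
    print('t',round(s['t'],2),'a %.1f lat %.1f tipz %.1f yaw %.3f'%(1e3*d@E_[:2],1e3*(d@np.array([-E_[1],E_[0]])),1e3*p[2]-66,s['ee_rot'][2]),'F',s['force'].round(1),'w',round(s['width'],3))
import sys
if __name__=='__main__':
    av(int(sys.argv[1]))
    if len(sys.argv)>2: save('pics/%s.png'%sys.argv[2],snapshot('wrist'),1.4)
E
python3 swing.py 3 w12
```

```text
t 9.7 a -101.9 lat -0.6 tipz 149.0 yaw 0.225 F [ 0.1 -0.6  1.1] w 0.006
```

View pics/w12.png

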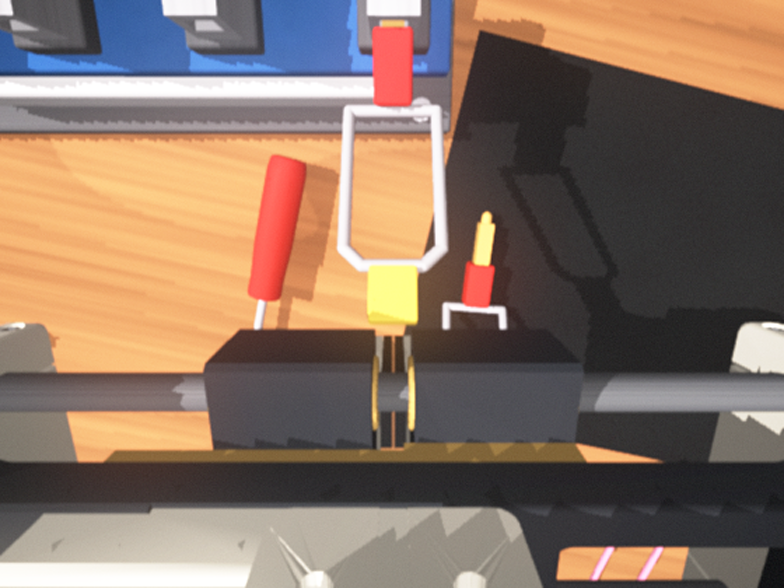

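Call:
jog_arm(
  motion=[
    [[8,0,-3],[0,0,0],255],
    [[16,0,-9],[0,0,0],255],
    [[24,0,-14],[0,0,0],255],
    [[37,0,-22],[0,0,0],255],
    [[50,0,-29],[0,0,0],255],
    [[63,0,-32],[0,0,0],255],
    [[75,0,-35],[0,0,0],255],
    [[88,0,-36],[0,0,0],255],
    [[98,0,-36],[0,0,0],255],
    [[108,0,-35],[0,0,0],255],
    [[122,0,-31],[0,0,0],255],
    [[135,0,-28],[0,0,0],255],
  ],
)

```text
t: 10.75
eef_pos: [0.5958, -0.0613, 0.2428]
ee_rot: [-3.142, -0.0, 0.224]
force: [0.3, 0.5, 0.0]
width: -0.001
```

```bash
python3 swing.py 3 w13; python3 - <<'E'
from h import *
save('pics/s13.png',snapshot('scene')[150:320,180:400],3.5)
E
```

```text
t 10.75 a 33.8 lat -0.4 tipz 176.8 yaw 0.224 F [0.3 0.5 0. ] w -0.001
```

View pics/w13.png

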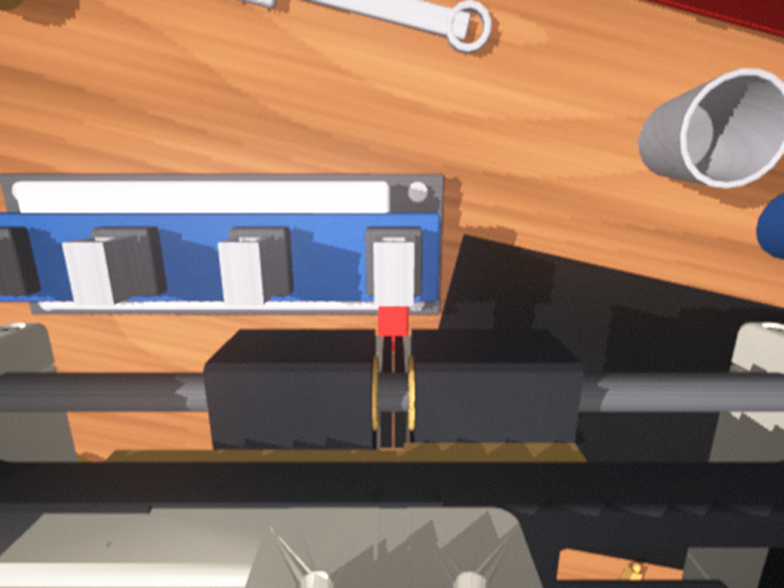

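View pics/s13.png

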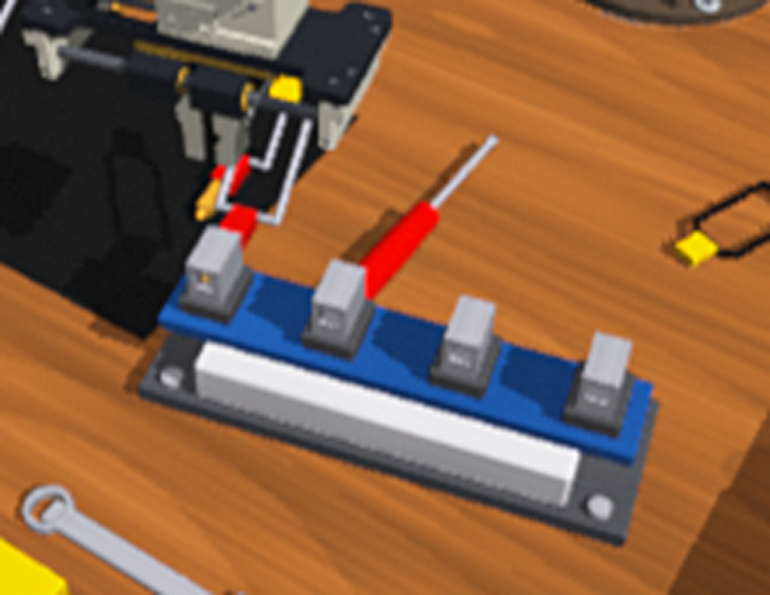

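```bash
python3 - <<'E'
from ring import *
c=cal('scene')
for th in (.5,.7,.9,1.1,1.3,1.57,1.8,2.1): print(th,(proj(c,tabpt(FACE[3],th))-[180,150])*3.5)
p,R,s=pose(); print('tip',(proj(c,p+R@[0,0,.066])-[180,150])*3.5)
E
```

```text
0.5 [288.35577313  83.31541809]
0.7 [282.1518274   75.47037223]
0.9 [274.19554549  72.72942665]
1.1 [264.71408628  75.51290744]
1.3 [254.03581014  84.02456341]
1.57 [238.49589563 104.41685045]
1.8 [225.1300503  129.04968932]
2.1 [209.07739291 168.79944964]
tip [216.89061096 154.48107296]
```

Call:
jog_arm(
  motion=[
    [[-15,0,-20],[0,0,0],255],
    [[-45,0,-25],[0,0,0],255],
    [[-80,0,-25],[0,0,0],255],
    [[-115,0,-25],[0,0,0],255],
    [[-140,0,-25],[0,0,0],255],
    [[-148,0,-20],[0,0,0],255],
    [[-148,0,0],[0,0,0],255],
    [[-148,0,25],[0,0,0],255],
    [[-148,0,45],[0,0,0],255],
    [[-148,0,50],[0,0,0],255],
    [[-148,0,50],[0,0,0],255],
    [[-148,0,50],[0,0,0],255],
  ],
)

```text
t: 11.85
eef_pos: [0.451, -0.0945, 0.1936]
ee_rot: [3.141, 0.0, 0.225]
force: [0.4, -0.1, 0.3]
width: 0.006
```

```bash
python3 swing.py 3 w14; python3 - <<'E'
from h import *
save('pics/s14.png',snapshot('scene')[130:300,180:400],3.5)
E
```

```text
t 11.85 a -114.9 lat -0.6 tipz 127.6 yaw 0.225 F [ 0.4 -0.1  0.3] w 0.006
```

View pics/w14.png

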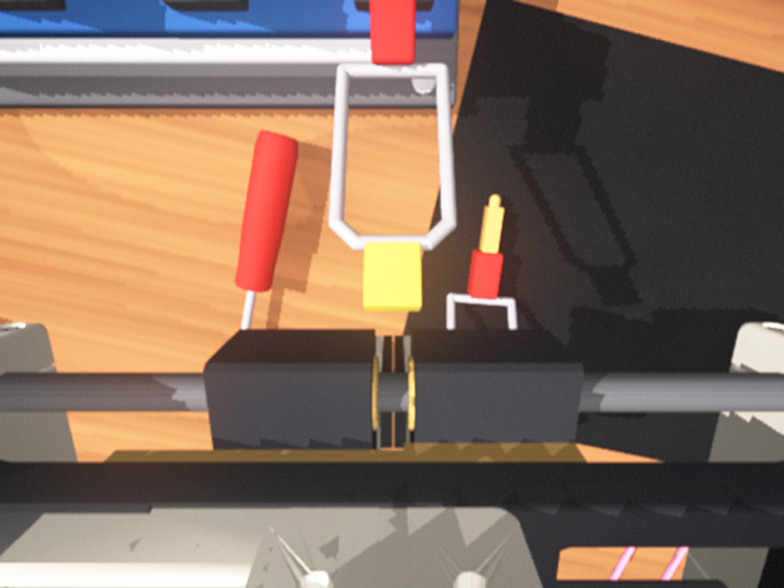

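View pics/s14.png

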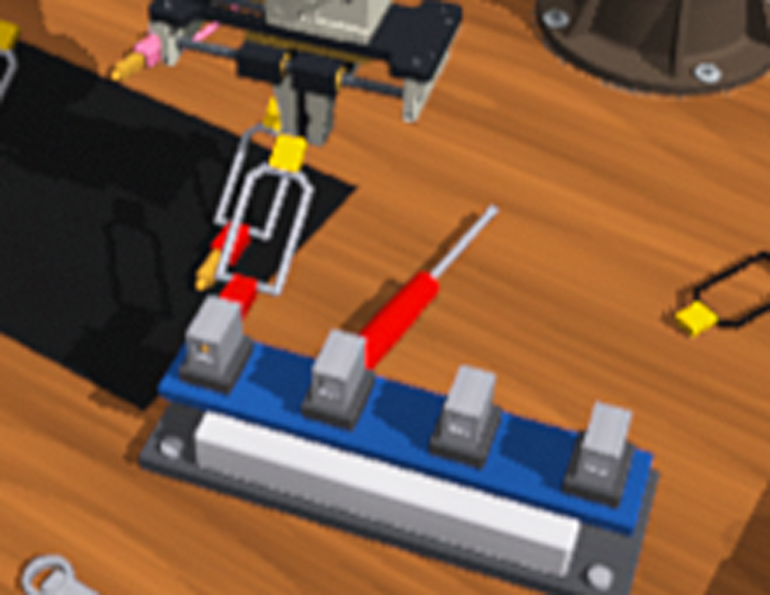

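Call:
jog_arm(
  motion=[
    [[11,0,0],[0,0,0],255],
    [[16,0,-7],[0,0,0],255],
    [[22,0,-15],[0,0,0],255],
    [[30,0,-23],[0,0,0],255],
    [[37,0,-30],[0,0,0],255],
    [[50,0,-39],[0,0,0],255],
    [[63,0,-46],[0,0,0],255],
    [[76,0,-50],[0,0,0],255],
    [[88,0,-52],[0,0,0],255],
    [[101,0,-54],[0,0,0],255],
    [[111,0,-54],[0,0,0],255],
    [[121,0,-54],[0,0,0],255],
  ],
)

```text
t: 12.95
eef_pos: [0.5694, -0.0673, 0.2476]
ee_rot: [3.142, -0.001, 0.224]
force: [-0.0, 0.4, -0.5]
width: 0.006
```

```bash
python3 swing.py 3 w15; python3 - <<'E'
from h import *
save('pics/s15.png',snapshot('scene')[130:300,180:400],3.5)
E
```

```text
t 12.95 a 6.7 lat -0.5 tipz 181.6 yaw 0.224 F [-0.   0.4 -0.5] w 0.006
```

View pics/s15.png

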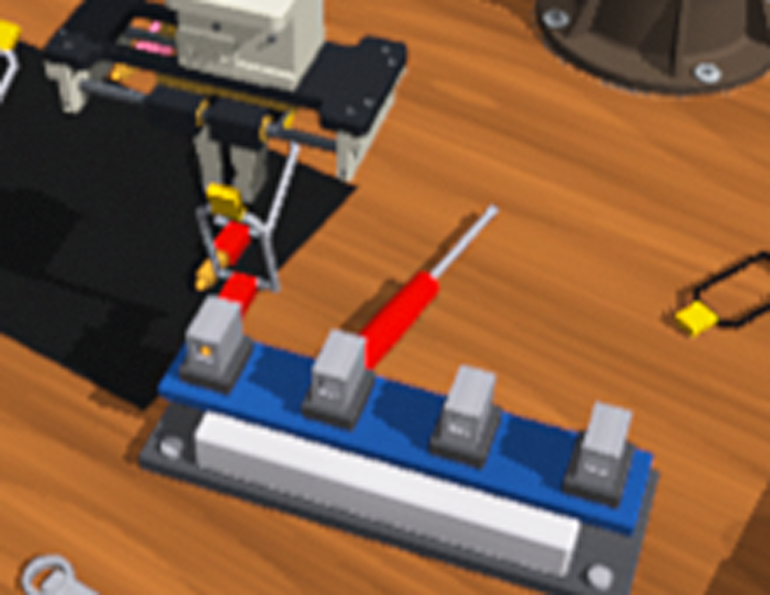

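Call:
jog_arm(
  motion=[
    [[13,0,1],[0,0,0],255],
    [[26,0,4],[0,0,0],255],
    [[40,0,10],[0,0,0],255],
    [[52,0,18],[0,0,0],255],
    [[64,0,28],[0,0,0],255],
    [[74,0,39],[0,0,0],255],
    [[81,0,49],[0,0,0],255],
    [[86,0,58],[0,0,0],255],
    [[90,0,70],[0,0,0],255],
    [[91,0,78],[0,0,0],255],
    [[91,0,82],[0,0,0],255],
    [[91,0,82],[0,0,0],255],
  ],
)

```text
t: 14.05
eef_pos: [0.6564, -0.0475, 0.1639]
ee_rot: [-3.141, 0.002, 0.224]
force: [-0.0, -0.5, 0.5]
width: 0.001
```

```bash
python3 swing.py 3 w16
```

```text
t 14.05 a 95.9 lat -0.5 tipz 97.9 yaw 0.224 F [-0.  -0.5  0.5] w 0.001
```

Call:
jog_arm(
  motion=[
    [[0,0,-30],[0,0,0],255],
    [[-10,0,-70],[0,0,0],255],
    [[-45,0,-105],[0,0,0],255],
    [[-85,0,-140],[0,0,0],255],
    [[-120,0,-170],[0,0,0],255],
    [[-150,0,-180],[0,0,0],255],
    [[-150,0,-180],[0,0,0],255],
    [[-150,0,-180],[0,0,0],255],
  ],
)

```text
t: 14.77
eef_pos: [0.5088, -0.0815, 0.3493]
ee_rot: [3.141, -0.007, 0.224]
force: [0.3, 0.4, -0.2]
width: 0.003
```

```bash
python3 swing.py 3 w17; python3 - <<'E'
from h import *
save('pics/s17.png',snapshot('scene')[130:300,180:400],3.5)
E
```

```text
t 14.77 a -55.6 lat -0.8 tipz 283.3 yaw 0.224 F [ 0.3  0.4 -0.2] w 0.003
```

View pics/w17.png

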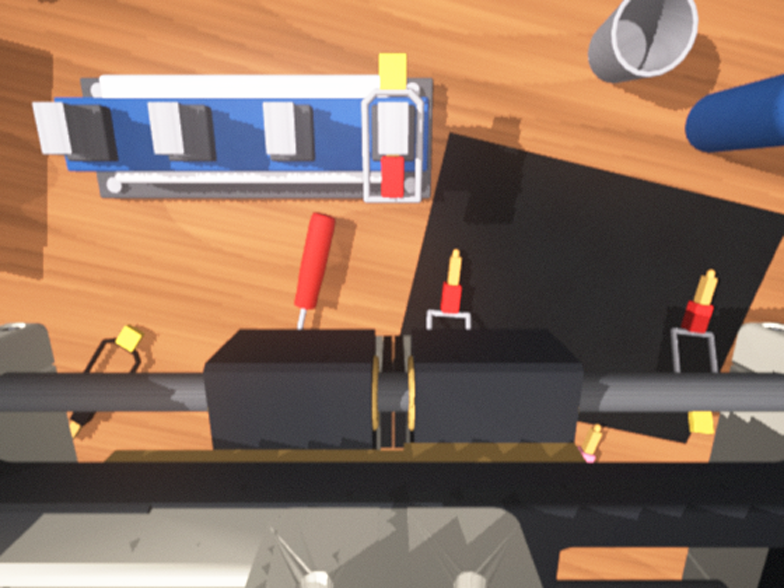

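View pics/s17.png

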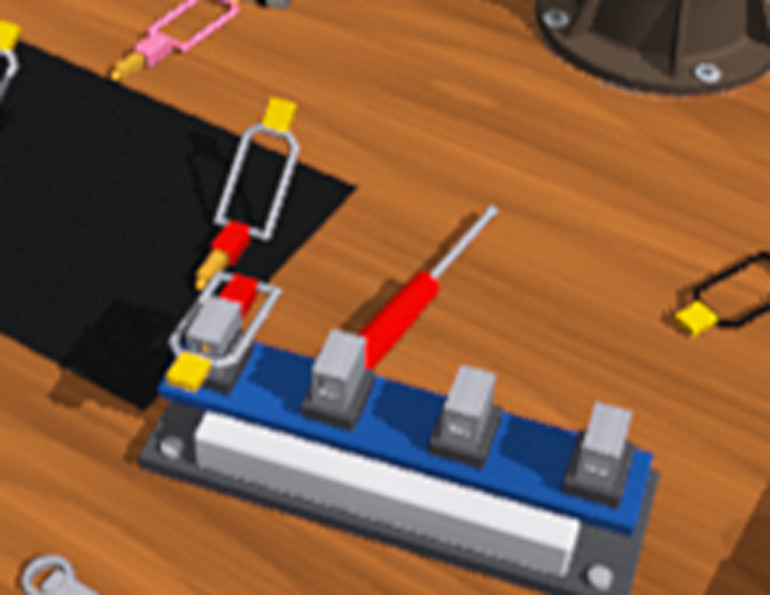

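```bash
python3 - <<'E'
from h import *
print(tool([.41,-.155,.28],.19))
E
```

```text
(array([-114.7,   50. ,   65.9]), array([-0.0002, -0.003 ,  0.0341]))
```

Call:
jog_arm(
  motion=[
    [[-25,10,0],[0,0,0.01],128],
    [[-50,22,15],[0,0,0.02],128],
    [[-80,35,40],[0,0,0.03],128],
    [[-105,45,60],[0,0,0.034],128],
    [[-115,50,66],[0,0,0.034],128],
    [[-115,50,66],[0,0,0.034],128],
    [[-115,50,66],[0,0,0.034],128],
    [[-115,50,66],[0,0,0.034],128],
  ],
)

```text
t: 15.53
eef_pos: [0.4113, -0.1548, 0.2795]
ee_rot: [3.141, -0.0, 0.19]
force: [0.4, -0.0, -0.6]
width: 0.484
```

```bash
python3 pins.py w18
```

```text
t 15.5333 tcp [ 0.4113 -0.1548  0.2795] [ 3.141 -0.     0.19 ]
head [ 0.4726 -0.1528] px [289.1 135.4] yaw 0.139 red LxW [0.031  0.0197] tip-to-back 0.067 n=448
head [ 0.5103 -0.4144] px [515.2 146.6] yaw 0.115 red LxW [0.0316 0.0294] tip-to-back 0.0674 n=655
```

View pics/w18.png

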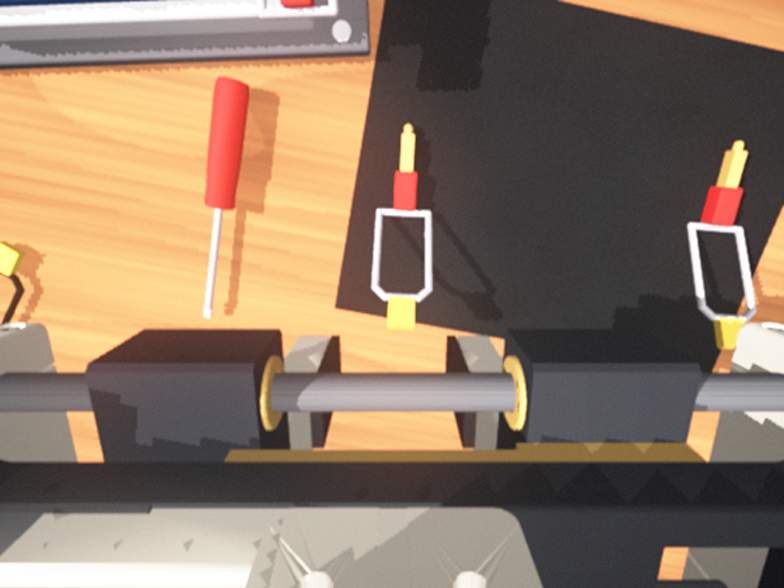

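```bash
python3 - <<'E'
from h import *
print(tool([.474,-.1526,.0695],.14))
E
```

```text
(array([ 61.8,   9.7, 210.1]), array([ 0.0004, -0.0007,  0.0507]))
```

Call:
jog_arm(
  motion=[
    [[30,5,15],[0,0,0.03],128],
    [[55,9,40],[0,0,0.05],128],
    [[62,10,75],[0,0,0.05],128],
    [[62,10,110],[0,0,0.05],128],
    [[62,10,145],[0,0,0.05],128],
    [[62,10,175],[0,0,0.05],128],
    [[62,10,195],[0,0,0.05],128],
    [[62,10,205],[0,0,0.05],128],
    [[62,10,210],[0,0,0.05],128],
    [[62,10,210],[0,0,0.05],128],
  ],
)

```text
t: 16.42
eef_pos: [0.4731, -0.1527, 0.068]
ee_rot: [-3.142, 0.002, 0.141]
force: [0.6, -0.2, 0.2]
width: 0.497
```

Call:
jog_arm(
  motion=[
    [[0,0,0],[0,0,0],255],
    [[0,0,0],[0,0,0],255],
    [[0,0,0],[0,0,0],255],
    [[0,0,0],[0,0,0],255],
    [[0,0,0],[0,0,0],255],
    [[0,0,0],[0,0,0],255],
    [[0,0,0],[0,0,0],255],
    [[0,0,0],[0,0,0],255],
  ],
  squeeze=30,
)

```text
t: 17.08
eef_pos: [0.473, -0.1531, 0.0698]
ee_rot: [3.141, -0.001, 0.14]
force: [-1.5, 1.4, 6.4]
width: 0.204
```

```bash
python3 - <<'E'
from hold import *
from ring import *
held('w19')
t=FACE[2]-.078*E_[:2]; print(FACE[2],t,tool([*t,.156],.224))
E
```

```text
t 17.0833 tcp [ 0.473  -0.1531  0.0698] [ 3.1414e+00 -1.3000e-03  1.4040e-01] F [-1.5  1.4  6.4] w 0.204
red px [280.3 250. ] [ 263  229   36   38 1070] tool x -1.4..19.5 y mean -0.66 slope 0.010 width 18.5
brass px [285.5 199.5] [270 165  35  72 464] tool x 14.5..52.1 y mean 1.97 slope 0.078 width 17.6
[0.57705   0.0220986] [0.501     0.0047592] (array([  49.9, -152.4,  -86.1]), array([ 0.0003, -0.0014, -0.0836]))
```

Call:
jog_arm(
  motion=[
    [[0,0,-20],[0,0,0],255],
    [[0,0,-50],[0,0,0],255],
    [[0,0,-86],[0,0,0],255],
    [[7,-20,-86],[0,0,-0.01],255],
    [[14,-42,-86],[0,0,-0.02],255],
    [[22,-66,-86],[0,0,-0.035],255],
    [[29,-90,-86],[0,0,-0.05],255],
    [[37,-112,-86],[0,0,-0.06],255],
    [[44,-134,-86],[0,0,-0.07],255],
    [[50,-152,-86],[0,0,-0.084],255],
    [[50,-152,-86],[0,0,-0.084],255],
    [[50,-152,-86],[0,0,-0.084],255],
  ],
)

```text
t: 18.13
eef_pos: [0.5008, 0.0052, 0.155]
ee_rot: [-3.141, 0.0, 0.226]
force: [-0.7, -0.1, -2.2]
width: 0.199
```

```bash
python3 - <<'E'
from shaft import *
im,c,ct=held('w20')
shaft(im,c,ct,.156-.108,28)
shaft(im,c,ct,.156-.108,45)
E
```

```text
t 18.1333 tcp [0.5008 0.0052 0.155 ] [-3.1415e+00  2.0000e-04  2.2580e-01] F [-0.7 -0.1 -2.2] w 0.199
red px [290.1 229.7] [ 263  183   52   84 2052] tool x -1.4..43.6 y mean 4.32 slope 0.342 width 25.9
shaft st [ 258   28   53   81 4135] size [22.  31.7] front mid tool [78.5  0.9] back mid [110.2   0.8] dir -0.0
shaft st [ 259   45   51   64 3235] size [22.  25.3] front mid tool [78.5  0.9] back mid [103.8   0.8] dir -0.001
```

View pics/w20.png

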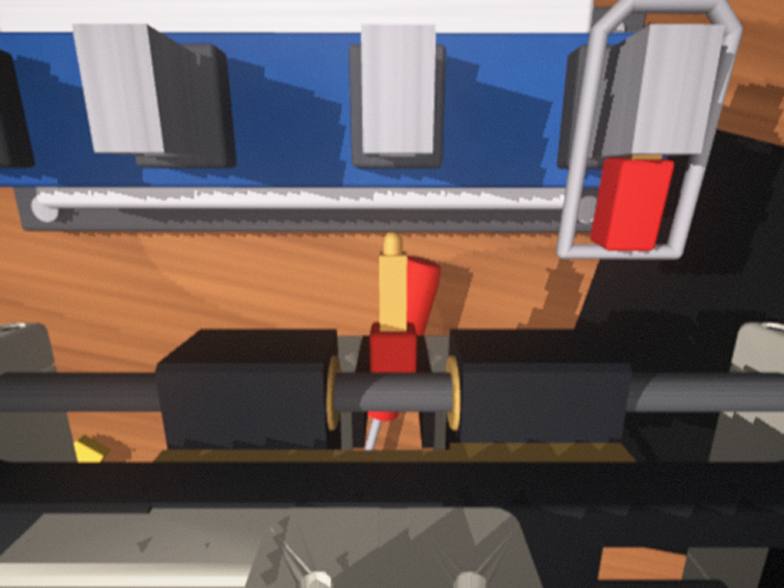

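Call:
jog_arm(
  motion=[
    [[0,0,-0.5],[0,0,0],255],
    [[0,0,-0.5],[0,0,0],255],
    [[0,0,-0.5],[0,0,0],255],
  ],
)

```text
t: 18.43
eef_pos: [0.5007, 0.0037, 0.1556]
ee_rot: [-3.142, 0.0, 0.223]
force: [0.1, 0.1, -1.5]
width: 0.2
```

```bash
python3 - <<'E'
from shaft import *
im,c,ct=held('w21')
shaft(im,c,ct,.156-.108,28)
E
```

```text
t 18.4333 tcp [0.5007 0.0037 0.1556] [-3.1416  0.      0.2231] F [ 0.1  0.1 -1.5] w 0.2
red px [289.2 230.5] [ 263  183   50   84 1954] tool x -1.4..43.6 y mean 3.83 slope 0.325 width 24.9
shaft st [ 254   28   53   80 4065] size [21.9 31.3] front mid tool [78.9 -0.8] back mid [110.2  -0.8] dir -0.001
```

Call:
jog_arm(
  motion=[
    [[8,0,0],[0,0,0],255],
    [[16,0,0],[0,0,0],255],
    [[22,0,0],[0,0,0],255],
    [[26,0,0],[0,0,0],255],
    [[30,0,0],[0,0,0],255],
    [[34,0,0],[0,0,0],255],
    [[36,0,0],[0,0,0],255],
    [[36,0,0],[0,0,0],255],
  ],
)

```text
t: 19.15
eef_pos: [0.5363, 0.0125, 0.1554]
ee_rot: [3.142, 0.0, 0.224]
force: [0.3, 0.1, -1.0]
width: 0.202
```

```bash
python3 - <<'E'
from shaft import *
im,c,ct=held('w22')
shaft(im,c,ct,.1556-.108,0)
E
```

```text
t 19.15 tcp [0.5363 0.0125 0.1554] [3.1415e+00 1.0000e-04 2.2430e-01] F [ 0.3  0.1 -1. ] w 0.202
red px [284.1 247.2] [ 263  225   50   42 1301] tool x -1.4..21.7 y mean 1.32 slope 0.400 width 25.6
shaft st [ 258  110   49   79 3736] size [35.4 21.7] front mid tool [42.4 -0.1] back mid [77.7 -0.1] dir 0.002
shaft st [291 193 105   7 609] size [49.9  2.9] front mid tool [37.  29.4] back mid [40.  29.4] dir -0.0
```

View pics/w22.png

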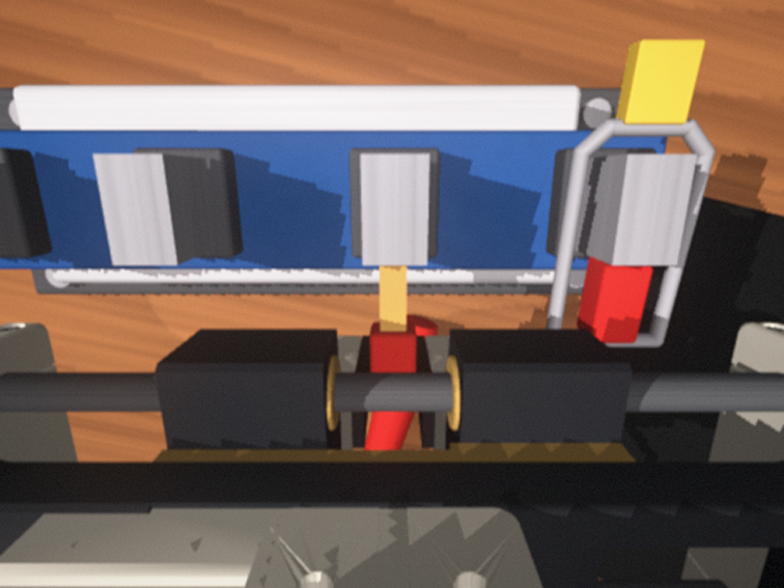

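Call:
jog_arm(
  motion=[
    [[6,0,0],[0,0,0],255],
    [[12,0,0],[0,0,0],255],
    [[18,0,0],[0,0,0],255],
    [[22,0,0],[0,0,0],255],
    [[25,0,0],[0,0,0],255],
    [[27,0,0],[0,0,0],255],
    [[28,0,0],[0,0,0],255],
    [[28,0,0],[0,0,0],255],
    [[28,0,0],[0,0,0],255],
  ],
)

```text
t: 19.95
eef_pos: [0.5631, 0.0186, 0.1555]
ee_rot: [-3.142, 0.0, 0.224]
force: [0.1, -0.1, -1.0]
width: 0.203
```

```bash
python3 - <<'E'
from shaft import *
im,c,ct=held('w23')
shaft(im,c,ct,.1556-.108,0)
E
```

```text
t 19.95 tcp [0.5631 0.0186 0.1555] [-3.1416e+00  1.0000e-04  2.2410e-01] F [ 0.1 -0.1 -1. ] w 0.203
red px [280.5 254.5] [264 244  34  22 745] tool x -0.8..11.2 y mean -0.57 slope -0.005 width 17.6
shaft st [ 259  172   46   28 1286] size [21.6 13. ] front mid tool [37.  -0.1] back mid [50.  -0.1] dir -0.001
```

Call:
jog_arm(
  motion=[
    [[0,0,0],[0,0,0],140],
    [[0,0,0],[0,0,0],140],
    [[0,0,0],[0,0,0],140],
    [[0,0,0],[0,0,0],140],
    [[0,0,-20],[0,0,0],140],
    [[0,0,-50],[0,0,0],140],
    [[0,0,-90],[0,0,0],140],
    [[0,0,-125],[0,0,0],140],
    [[-35,0,-130],[0,0,0],140],
    [[-70,0,-130],[0,0,0],140],
    [[-105,0,-130],[0,0,0],255],
    [[-134,0,-130],[0,0,0],255],
  ],
)

```text
t: 21.0
eef_pos: [0.4304, -0.0118, 0.2855]
ee_rot: [-3.141, -0.0, 0.224]
force: [-0.7, -0.3, 0.6]
width: 0.358
```

Call:
jog_arm(
  motion=[
    [[0,0,0],[0,0,0],255],
    [[0,0,0],[0,0,0],255],
  ],
)

```text
t: 21.17
eef_pos: [0.4315, -0.0115, 0.2865]
ee_rot: [-3.141, -0.002, 0.225]
force: [-0.2, -0.7, -0.1]
width: 0.21
```

```bash
python3 swing.py 2 w24;  python3 - <<'E'
from h import *
save('pics/s24.png',snapshot('scene')[130:300,180:400],3.5)
E
```

```text
t 21.17 a -115.3 lat -0.4 tipz 220.5 yaw 0.225 F [-0.2 -0.7 -0.1] w 0.21
```

View pics/w24.png

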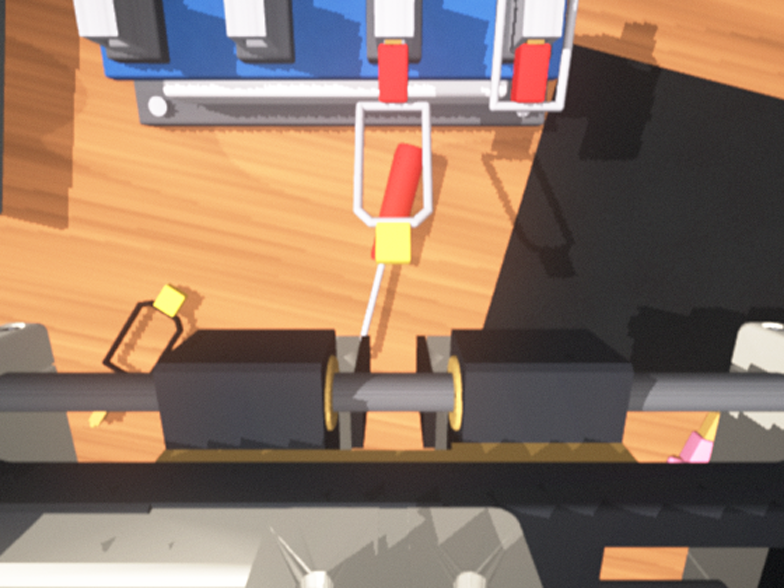

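View pics/s24.png

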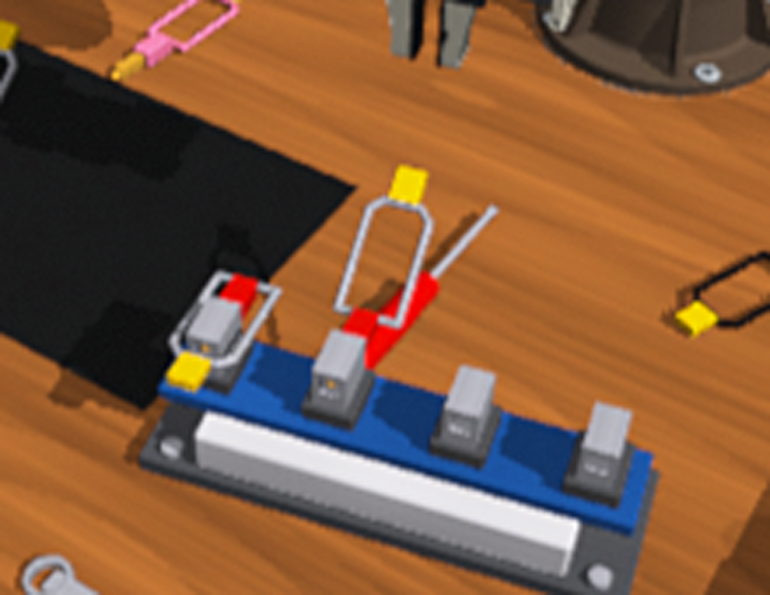

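Call:
jog_arm(
  motion=[
    [[0,0,25],[0,0,0],255],
    [[0,0,55],[0,0,0],255],
    [[0,0,80],[0,0,0],255],
    [[0,0,92],[0,0,0],255],
    [[0,0,93],[0,0,0],255],
    [[0,0,93],[0,0,0],255],
    [[0,0,93],[0,0,0],255],
  ],
)

```text
t: 21.85
eef_pos: [0.4337, -0.0109, 0.1932]
ee_rot: [3.141, -0.0, 0.224]
force: [-0.2, -0.2, -0.2]
width: 0.004
```

```bash
python3 swing.py 2; python3 - <<'E'
from ring import *
c=cal('scene')
for th in (.4,.5,.6,.7,.8,.9): print(th,(proj(c,tabpt(FACE[2],th))-[180,130])*3.5)
E
```

```text
t 21.85 a -113.1 lat -0.3 tipz 127.2 yaw 0.224 F [-0.2 -0.2 -0.2] w 0.004
0.4 [408.08100711 187.85619745]
0.5 [406.72991764 182.34643446]
0.6 [404.94403876 178.00465866]
0.7 [402.7277356  174.90659976]
0.8 [400.08996399 173.12011458]
0.9 [397.04472234 172.70326334]
```

Call:
jog_arm(
  motion=[
    [[9,0,0],[0,0,0],255],
    [[14,0,-6],[0,0,0],255],
    [[20,0,-14],[0,0,0],255],
    [[28,0,-22],[0,0,0],255],
    [[35,0,-29],[0,0,0],255],
    [[48,0,-38],[0,0,0],255],
    [[61,0,-46],[0,0,0],255],
    [[74,0,-50],[0,0,0],255],
    [[86,0,-52],[0,0,0],255],
    [[99,0,-54],[0,0,0],255],
    [[109,0,-54],[0,0,0],255],
    [[119,0,-54],[0,0,0],255],
  ],
)

```text
t: 22.85
eef_pos: [0.55, 0.0156, 0.2472]
ee_rot: [-3.141, -0.001, 0.224]
force: [-0.4, 0.3, -0.2]
width: 0.001
```

```bash
python3 swing.py 2; python3 - <<'E'
from h import *
save('pics/s25.png',snapshot('scene')[130:300,180:400],3.5)
E
```

```text
t 22.85 a 6.2 lat -0.3 tipz 181.2 yaw 0.224 F [-0.4  0.3 -0.2] w 0.001
```

View pics/s25.png

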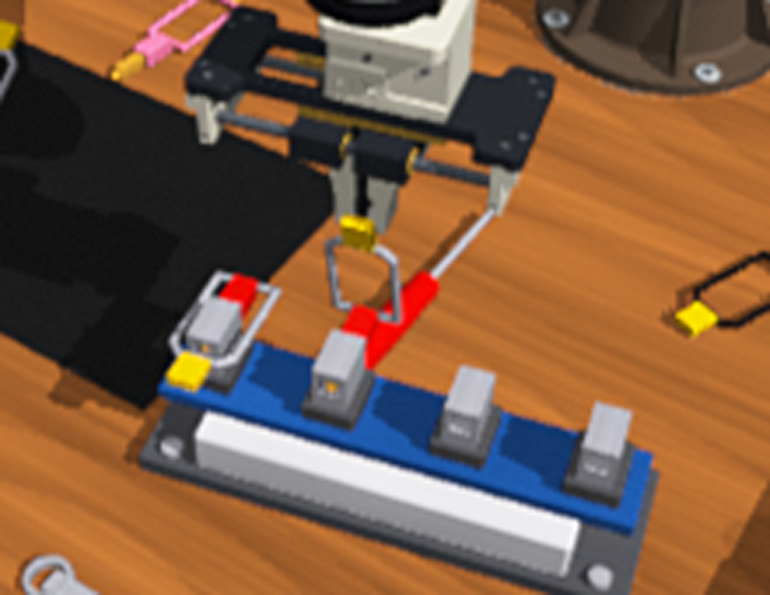

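The ring is past vertical, so I finish the swing with the same path as before and retreat towards the third pin.

Call:
jog_arm(
  motion=[
    [[13,0,1],[0,0,0],255],
    [[26,0,4],[0,0,0],255],
    [[40,0,10],[0,0,0],255],
    [[52,0,18],[0,0,0],255],
    [[64,0,28],[0,0,0],255],
    [[74,0,39],[0,0,0],255],
    [[81,0,49],[0,0,0],255],
    [[86,0,58],[0,0,0],255],
    [[90,0,70],[0,0,0],255],
    [[91,0,78],[0,0,0],255],
    [[91,0,82],[0,0,0],255],
    [[91,0,82],[0,0,0],255],
  ],
)

```text
t: 23.9
eef_pos: [0.6368, 0.0353, 0.1635]
ee_rot: [3.141, 0.002, 0.224]
force: [-1.0, -0.8, 1.3]
width: 0.007
```

Call:
jog_arm(
  motion=[
    [[0,0,-30],[0,0,0],255],
    [[-10,0,-70],[0,0,0],255],
    [[-45,0,-105],[0,0,0],255],
    [[-85,0,-140],[0,0,0],128],
    [[-120,0,-170],[0,0,0],128],
    [[-150,0,-180],[0,0,0],128],
    [[-150,0,-180],[0,0,0],128],
    [[-150,0,-180],[0,0,0],128],
  ],
)

```text
t: 24.57
eef_pos: [0.489, 0.0014, 0.3486]
ee_rot: [-3.141, -0.007, 0.225]
force: [0.4, 0.3, 0.2]
width: 0.321
```

```bash
python3 swing.py 2 w26; python3 - <<'E'
from h import *
save('pics/s26.png',snapshot('scene')[130:300,180:400],3.5)
print(tool([.45,-.415,.28],.13))
E
```

```text
t 24.57 a -56.5 lat -0.6 tipz 282.6 yaw 0.225 F [0.4 0.3 0.2] w 0.321
(array([-132.7,  397.6,   65.1]), array([-0.0007, -0.0029,  0.0944]))
```

View pics/w26.png

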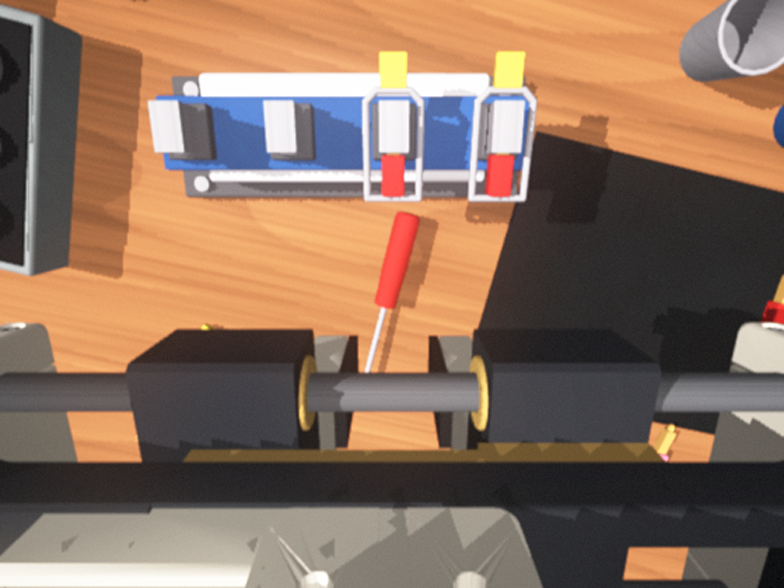

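View pics/s26.png

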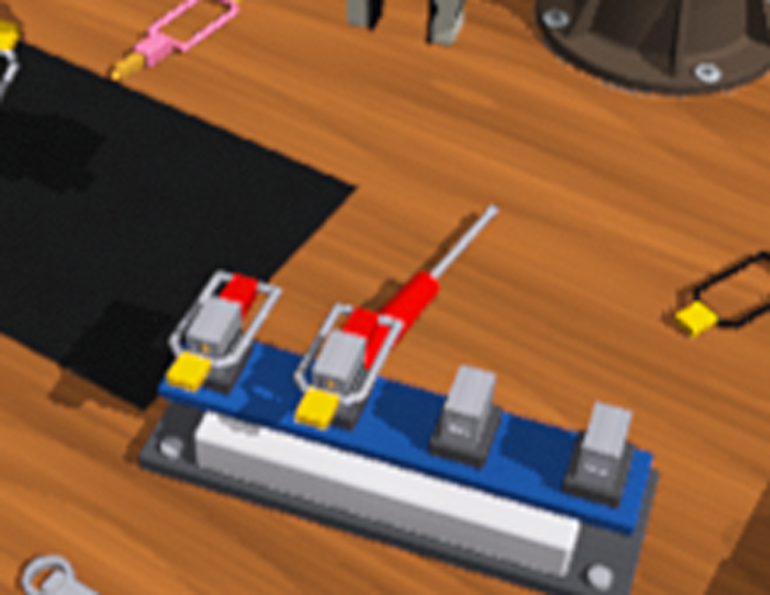

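Two pins are locked, with both rings lying level around shafts 3 and 4. I move to view the third.

Call:
jog_arm(
  motion=[
    [[-12,36,5],[0,0,0.01],128],
    [[-25,72,10],[0,0,0.02],128],
    [[-37,108,15],[0,0,0.03],128],
    [[-49,144,20],[0,0,0.035],128],
    [[-60,180,26],[0,0,0.045],128],
    [[-72,216,32],[0,0,0.05],128],
    [[-84,252,38],[0,0,0.06],128],
    [[-96,288,44],[0,0,0.07],128],
    [[-108,324,50],[0,0,0.08],128],
    [[-121,362,58],[0,0,0.09],128],
    [[-133,398,65],[0,0,0.094],128],
    [[-133,398,65],[0,0,0.094],128],
  ],
)

```text
t: 25.67
eef_pos: [0.4487, -0.4206, 0.275]
ee_rot: [-3.139, 0.005, 0.126]
force: [0.8, 1.0, 0.6]
width: 0.498
```

Call:
jog_arm(
  motion=[
    [[0,0,0],[0,0,0],128],
    [[0,0,0],[0,0,0],128],
    [[0,0,0],[0,0,0],128],
  ],
)

```text
t: 25.92
eef_pos: [0.4503, -0.4149, 0.279]
ee_rot: [-3.141, 0.001, 0.131]
force: [-0.2, -0.3, 0.3]
width: 0.499
```

```bash
python3 pins.py w27
```

```text
t 25.9167 tcp [ 0.4503 -0.4149  0.279 ] [-3.141e+00  1.000e-03  1.310e-01]
head [ 0.5117 -0.4278] px [299.  136.3] yaw 0.323 red LxW [0.0301 0.0108] tip-to-back 0.0673 n=69
```

View pics/w27.png

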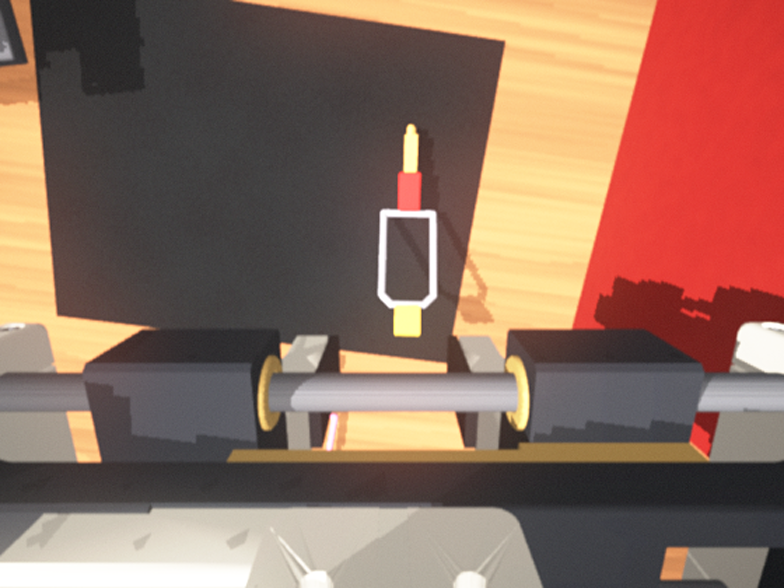

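```bash
python3 - <<'E'
from h import *
c=cal('wrist'); h=cast(c,(292.5,135.7),.016); t=cast(c,(411/1.4,128/1.4),.0115); d=t-h
print(h,t,np.arctan2(d[1],d[0]),np.hypot(*d[:2]))
ct=cal('top')
for z in (0,.1,.2,.3): print(z,cast(ct,(475,190),z).round(3),cast(c,(605/1.4,200/1.4),z).round(3))
print(tool([h[0]+.0012,h[1],.0695],.11))
E
```

```text
[ 0.51175754 -0.42001978  0.016     ] [ 0.55985809 -0.41450657  0.0115    ] 0.11412034927809228 0.048415477744740865
0 [ 0.573 -0.594  0.   ] [ 0.525 -0.59   0.   ]
0.1 [ 0.554 -0.545  0.1  ] [ 0.524 -0.54   0.1  ]
0.2 [ 0.535 -0.495  0.2  ] [ 0.523 -0.49   0.2  ]
0.3 [ 0.516 -0.445  0.3  ] [ 0.521 -0.441  0.3  ]
(array([ 61.3,  13.5, 210. ]), array([-0.0001,  0.0001,  0.0215]))
```

Call:
jog_arm(
  motion=[
    [[30,6,15],[0,0,0.01],128],
    [[55,12,40],[0,0,0.018],128],
    [[61,13.5,75],[0,0,0.018],128],
    [[61,13.5,110],[0,0,0.018],128],
    [[61,13.5,145],[0,0,0.018],128],
    [[61,13.5,175],[0,0,0.018],128],
    [[61,13.5,195],[0,0,0.018],128],
    [[61,13.5,205],[0,0,0.018],128],
    [[61,13.5,210],[0,0,0.018],128],
    [[61,13.5,210],[0,0,0.018],128],
  ],
)

```text
t: 26.8
eef_pos: [0.5126, -0.4203, 0.0695]
ee_rot: [-3.142, 0.0, 0.113]
force: [-0.1, 0.2, 0.0]
width: 0.499
```

Call:
jog_arm(
  motion=[
    [[0,0,0],[0,0,0],255],
    [[0,0,0],[0,0,0],255],
    [[0,0,0],[0,0,0],255],
    [[0,0,0],[0,0,0],255],
    [[0,0,0],[0,0,0],255],
    [[0,0,0],[0,0,0],255],
    [[0,0,0],[0,0,0],255],
    [[0,0,0],[0,0,0],255],
  ],
  squeeze=30,
)

```text
t: 27.47
eef_pos: [0.5125, -0.4211, 0.0705]
ee_rot: [3.141, -0.001, 0.112]
force: [-0.8, 0.8, 4.8]
width: 0.199
```

```bash
python3 - <<'E'
from hold import *
from ring import *
held('w28')
t=FACE[1]-.078*E_[:2]; print(FACE[1],t,tool([*t,.156],.224))
E
```

```text
t 27.4667 tcp [ 0.5125 -0.4211  0.0705] [ 3.1408e+00 -9.0000e-04  1.1250e-01] F [-0.8  0.8  4.8] w 0.199
red px [280.3 250.3] [ 263  230   36   37 1022] tool x -1.4..18.9 y mean -0.59 slope -0.003 width 18.3
brass px [281.2 203. ] [270 166  23  72 342] tool x 13.9..51.6 y mean -0.19 slope 0.037 width 11.4
[0.55815   0.1049986] [0.4821    0.0876592] (array([  26.9, -509. ,  -85.8]), array([ 0.0009, -0.0009, -0.1116]))
```

Call:
jog_arm(
  motion=[
    [[0,0,-20],[0,0,0],255],
    [[0,0,-55],[0,0,0],255],
    [[0,0,-95],[0,0,0],255],
    [[0,-20,-130],[0,0,0],255],
    [[0,-50,-150],[0,0,0],255],
    [[0,-85,-160],[0,0,-0.01],255],
    [[0,-120,-160],[0,0,-0.02],255],
    [[0,-155,-160],[0,0,-0.03],255],
    [[2,-190,-160],[0,0,-0.04],255],
    [[4,-225,-160],[0,0,-0.05],255],
    [[6,-255,-160],[0,0,-0.05],255],
    [[7,-275,-160],[0,0,-0.05],255],
  ],
)

```text
t: 28.52
eef_pos: [0.4877, -0.1447, 0.2297]
ee_rot: [-3.141, -0.001, 0.163]
force: [0.8, -0.1, -1.0]
width: 0.2
```

```bash
python3 - <<'E'
from hold import *
from ring import *
held('w29')
t=FACE[1]-.078*E_[:2]; print(tool([*t,.156],.224))
E
```

```text
t 28.5167 tcp [ 0.4877 -0.1447  0.2297] [-3.1412e+00 -5.0000e-04  1.6310e-01] F [ 0.8 -0.1 -1. ] w 0.2
red px [280.2 250.6] [ 263  231   36   36 1037] tool x -1.4..18.4 y mean -0.70 slope 0.003 width 18.4
brass px [280.5 208. ] [270 166  22  72 643] tool x 13.9..51.6 y mean -0.54 slope 0.023 width 11.0
(array([  32.1, -228.5,   74. ]), array([-0.0009, -0.0009, -0.0604]))
```

View pics/w29.png

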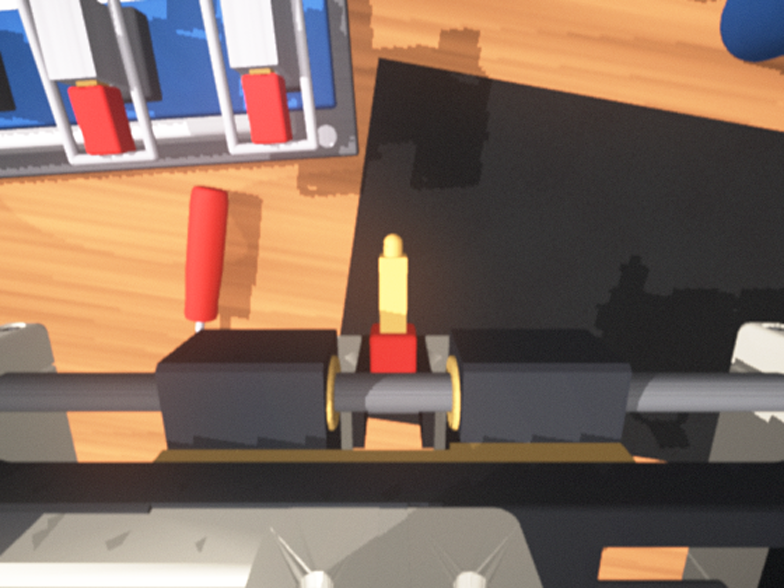

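Call:
jog_arm(
  motion=[
    [[3,-25,0],[0,0,-0.005],255],
    [[8,-58,0],[0,0,-0.015],255],
    [[13,-92,0],[0,0,-0.025],255],
    [[18,-126,0],[0,0,-0.035],255],
    [[22,-158,0],[0,0,-0.042],255],
    [[26,-188,0],[0,0,-0.05],255],
    [[30,-212,15],[0,0,-0.058],255],
    [[32,-226,40],[0,0,-0.06],255],
    [[32,-228,60],[0,0,-0.06],255],
    [[32,-228,73],[0,0,-0.06],255],
    [[32,-228,73],[0,0,-0.06],255],
    [[32,-228,73],[0,0,-0.06],255],
  ],
)

```text
t: 29.57
eef_pos: [0.4828, 0.0831, 0.1563]
ee_rot: [3.141, 0.002, 0.222]
force: [0.2, -0.3, 0.6]
width: 0.204
```

Call:
jog_arm(
  motion=[
    [[0,0,0],[0,0,0],255],
    [[0,0,0],[0,0,0],255],
    [[0,0,0],[0,0,0],255],
  ],
)

```text
t: 29.82
eef_pos: [0.4836, 0.0833, 0.1576]
ee_rot: [-3.141, -0.002, 0.222]
force: [-0.5, 0.2, 0.3]
width: 0.2
```

```bash
python3 - <<'E'
from shaft import *
im,c,ct=held('w30')
shaft(im,c,ct,.1565-.108,32)
E
```

```text
t 29.8167 tcp [0.4836 0.0833 0.1576] [-3.141e+00 -1.900e-03  2.218e-01] F [-0.5  0.2  0.3] w 0.2
red px [280.3 251. ] [ 263  232   35   35 1009] tool x -1.4..17.9 y mean -0.63 slope 0.002 width 18.0
shaft st [ 246   32   51   79 3946] size [21.6 31.2] front mid tool [77.7 -4.5] back mid [108.9  -4.6] dir -0.004
shaft st [ 152   32  277  152 4444] size [122.6  66.5] front mid tool [31.3 10. ] back mid [96.2 -4.5] dir -0.22
```

View pics/w30.png

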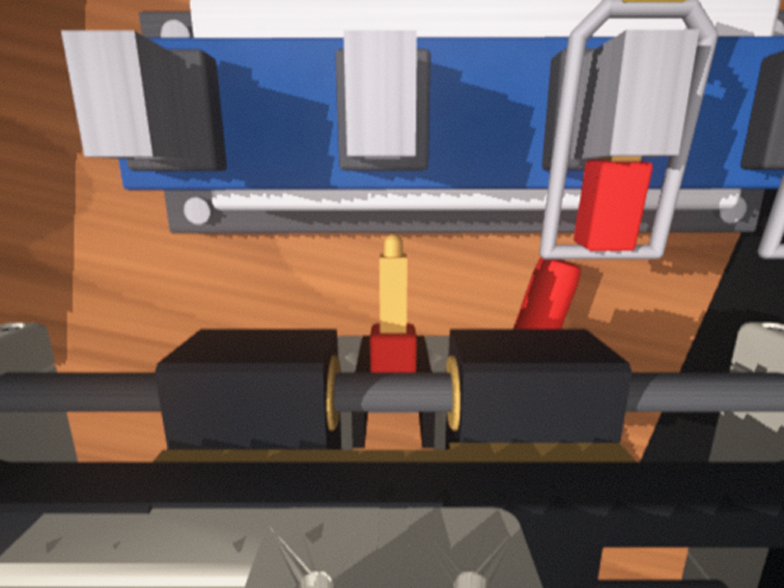

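Call:
jog_arm(
  motion=[
    [[0,-4,1],[0,0,-0.003],255],
    [[0,-4,1],[0,0,-0.003],255],
    [[0,-4,1],[0,0,-0.003],255],
    [[5,-4,1],[0,0,-0.003],255],
    [[10,-4,1],[0,0,-0.003],255],
    [[14,-4,1],[0,0,-0.003],255],
    [[14,-4,1],[0,0,-0.003],255],
  ],
)

```text
t: 30.45
eef_pos: [0.497, 0.0906, 0.1555]
ee_rot: [3.142, -0.0, 0.225]
force: [1.0, 0.2, -0.3]
width: 0.204
```

```bash
python3 - <<'E'
from shaft import *
im,c,ct=held('w31')
shaft(im,c,ct,.1565-.108,30)
E
```

```text
t 30.45 tcp [0.497  0.0906 0.1555] [ 3.1415e+00 -5.0000e-04  2.2520e-01] F [ 1.   0.2 -0.3] w 0.204
red px [280.3 251. ] [ 263  232   35   35 1005] tool x -1.4..17.9 y mean -0.64 slope 0.003 width 18.0
shaft st [ 257   58   51   87 4259] size [36.1 22. ] front mid tool [62.8 -0.1] back mid [98.9 -0. ] dir 0.002
```

Call:
jog_arm(
  motion=[
    [[6,0.3,-0.5],[0,0,0],255],
    [[11,0.3,-0.5],[0,0,0],255],
    [[15,0.3,-0.5],[0,0,0],255],
    [[19,0.3,-0.5],[0,0,0],255],
    [[23,0.3,-0.5],[0,0,0],255],
    [[23,0.3,-0.5],[0,0,0],255],
  ],
)

```text
t: 31.0
eef_pos: [0.5192, 0.0953, 0.156]
ee_rot: [3.141, -0.0, 0.225]
force: [0.5, -0.1, -0.4]
width: 0.202
```

```bash
python3 - <<'E'
from shaft import *
im,c,ct=held('w32')
shaft(im,c,ct,.156-.108,0)
E
```

```text
t 31.0 tcp [0.5192 0.0953 0.156 ] [ 3.1415e+00 -3.0000e-04  2.2520e-01] F [ 0.5 -0.1 -0.4] w 0.202
red px [280.4 250.9] [ 263  232   35   35 1004] tool x -1.4..17.9 y mean -0.65 slope 0.011 width 18.0
shaft st [  149    64   358   136 10853] size [ 59.7 153.3] front mid tool [54.  91.7] back mid [113.2 -49.7] dir -1.174
shaft st [ 257  114   49   79 3715] size [21.8 35.7] front mid tool [40.4 -0.4] back mid [76.  -0.4] dir -0.0
```

View pics/w32.png

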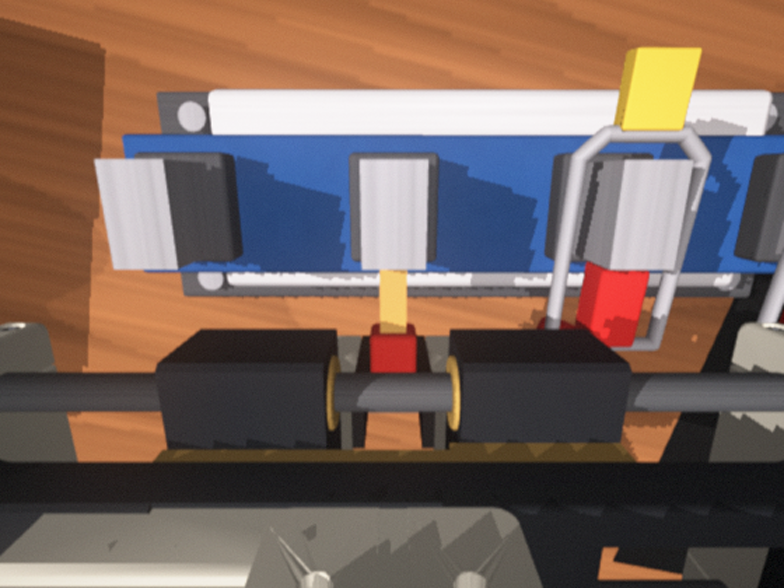

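Call:
jog_arm(
  motion=[
    [[6,0,0],[0,0,0],255],
    [[12,0,0],[0,0,0],255],
    [[18,0,0],[0,0,0],255],
    [[22,0,0],[0,0,0],255],
    [[25,0,0],[0,0,0],255],
    [[26,0,0],[0,0,0],255],
    [[27,0,0],[0,0,0],255],
    [[27,0,0],[0,0,0],255],
    [[27,0,0],[0,0,0],255],
  ],
)

```text
t: 31.8
eef_pos: [0.5445, 0.1011, 0.156]
ee_rot: [3.142, 0.0, 0.225]
force: [-0.1, -0.2, -0.9]
width: 0.205
```

```bash
python3 - <<'E'
from shaft import *
im,c,ct=held('w33')
shaft(im,c,ct,.1556-.108,0)
E
```

```text
t 31.8 tcp [0.5445 0.1011 0.156 ] [3.1416e+00 1.0000e-04 2.2520e-01] F [-0.1 -0.2 -0.9] w 0.205
red px [280.5 254.5] [264 244  34  23 746] tool x -1.4..11.2 y mean -0.59 slope -0.002 width 17.6
shaft st [ 154  108  283   33 9090] size [126.1  13.9] front mid tool [64.7  5.6] back mid [78.5  5.5] dir -0.001
shaft st [ 258  172   46   28 1282] size [21.6 13. ] front mid tool [37.  -0.6] back mid [50.  -0.6] dir -0.001
```

Call:
jog_arm(
  motion=[
    [[0,0,0],[0,0,0],140],
    [[0,0,0],[0,0,0],140],
    [[0,0,0],[0,0,0],140],
    [[0,0,0],[0,0,0],140],
    [[0,0,-20],[0,0,0],140],
    [[0,0,-50],[0,0,0],140],
    [[0,0,-90],[0,0,0],140],
    [[0,0,-125],[0,0,0],140],
    [[-35,0,-130],[0,0,0],140],
    [[-70,0,-130],[0,0,0],140],
    [[-105,0,-130],[0,0,0],255],
    [[-133,0,-130],[0,0,0],255],
  ],
)

```text
t: 32.85
eef_pos: [0.4129, 0.0706, 0.286]
ee_rot: [-3.141, 0.0, 0.225]
force: [-0.5, 0.3, 0.1]
width: 0.355
```

Call:
jog_arm(
  motion=[
    [[0,0,0],[0,0,0],255],
    [[0,0,0],[0,0,0],255],
    [[0,0,0],[0,0,0],255],
  ],
)

```text
t: 33.1
eef_pos: [0.4153, 0.0717, 0.2867]
ee_rot: [-3.141, -0.002, 0.226]
force: [0.4, 0.1, 1.3]
width: 0.134
```

```bash
python3 swing.py 1 w34;  python3 - <<'E'
from ring import *
save('pics/s34.png',snapshot('scene')[130:300,180:400],3.5)
c=cal('scene')
for th in (.4,.5,.6,.7,.8,.9): print(th,(proj(c,tabpt(FACE[1],th))-[180,130])*3.5)
E
```

```text
t 33.1 a -112.7 lat -0.7 tipz 220.7 yaw 0.226 F [0.4 0.1 1.3] w 0.134
0.4 [530.36805621 217.95633672]
0.5 [530.15768575 212.61684166]
0.6 [529.55531173 208.48116271]
0.7 [528.55497077 205.62483509]
0.8 [527.15433164 204.11523564]
0.9 [525.35519324 204.00959522]
```

View pics/w34.png

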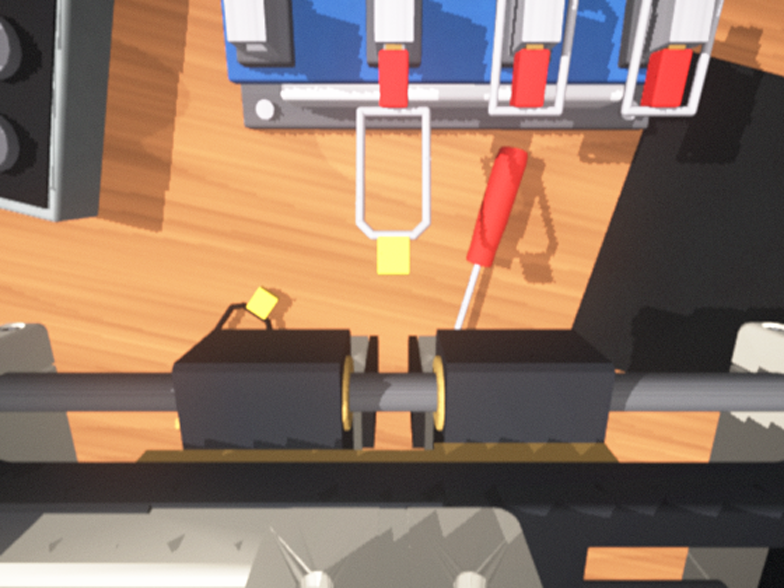

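View pics/s34.png

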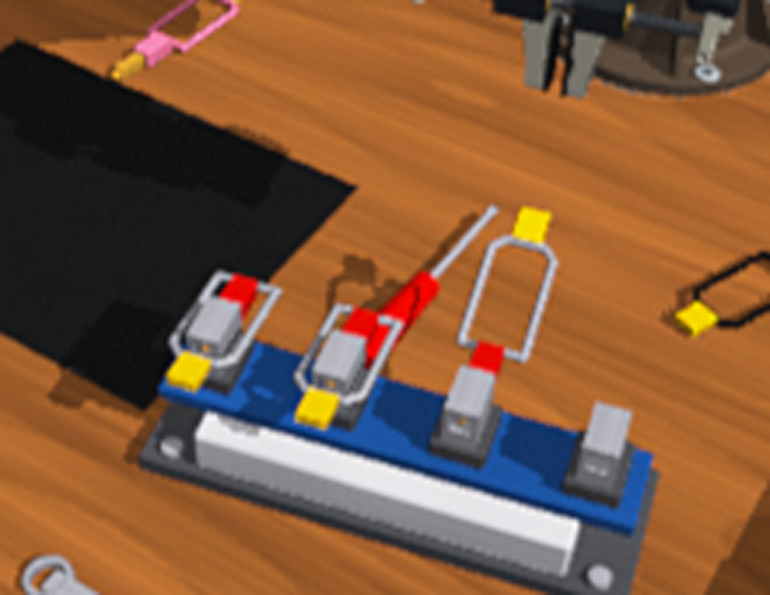

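```bash
python3 - <<'E'
from ring import *
c=cal('wrist')
print(angle(c,(281,255/1.4),FACE[1]),angle(c,(281,236/1.4),FACE[1],.08),proj(c,tabpt(FACE[1],0,0)))
c=cal('scene')
for th in (.1,.2,.3,.4): print(th,(proj(c,tabpt(FACE[1],th))-[180,130])*3.5)
E
```

```text
[(0.017, array([280.3, 182.1])), (0.344, array([280.3, 182.1]))] [(0.026, array([280.3, 168.6])), (0.245, array([280.3, 168.6]))] [280.41025637  77.0629805 ]
0.1 [528.75122093 240.35634675]
0.2 [529.6519022  231.91444682]
0.3 [530.19553117 224.4177572 ]
0.4 [530.36805621 217.95633672]
```

Call:
jog_arm(
  motion=[
    [[-6,0,0],[0,0,0],255],
    [[-6,0,20],[0,0,0],255],
    [[-6,0,55],[0,0,0],255],
    [[-6,0,90],[0,0,0],255],
    [[-6,0,110],[0,0,0],255],
    [[-6,0,115],[0,0,0],255],
    [[-6,0,115],[0,0,0],255],
    [[-6,0,115],[0,0,0],255],
  ],
)

```text
t: 33.87
eef_pos: [0.4098, 0.0704, 0.1717]
ee_rot: [3.141, -0.0, 0.225]
force: [0.3, 0.0, 0.3]
width: 0.006
```

```bash
python3 swing.py 1 w35
```

```text
t 33.87 a -118.3 lat -0.8 tipz 105.7 yaw 0.225 F [0.3 0.  0.3] w 0.006
```

View pics/w35.png

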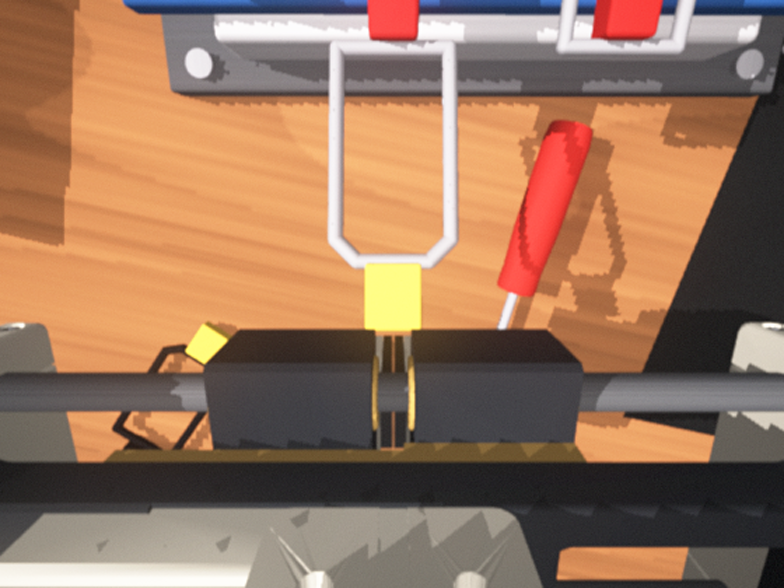

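Call:
jog_arm(
  motion=[
    [[7,0,-2],[0,0,0],255],
    [[10,0,-11],[0,0,0],255],
    [[14,0,-20],[0,0,0],255],
    [[20,0,-30],[0,0,0],255],
    [[25,0,-38],[0,0,0],255],
    [[32,0,-47],[0,0,0],255],
    [[40,0,-54],[0,0,0],255],
    [[53,0,-63],[0,0,0],255],
    [[66,0,-70],[0,0,0],255],
    [[79,0,-74],[0,0,0],255],
    [[92,0,-76],[0,0,0],255],
    [[104,0,-76],[0,0,0],255],
  ],
)

```text
t: 34.92
eef_pos: [0.5123, 0.0938, 0.2488]
ee_rot: [-3.141, -0.003, 0.225]
force: [-0.0, -0.2, 0.7]
width: 0.001
```

```bash
python3 swing.py 1; python3 - <<'E'
from h import *
save('pics/s36.png',snapshot('scene')[130:300,180:400],3.5)
E
```

```text
t 34.92 a -13.2 lat -0.7 tipz 182.8 yaw 0.225 F [-0.  -0.2  0.7] w 0.001
```

View pics/s36.png

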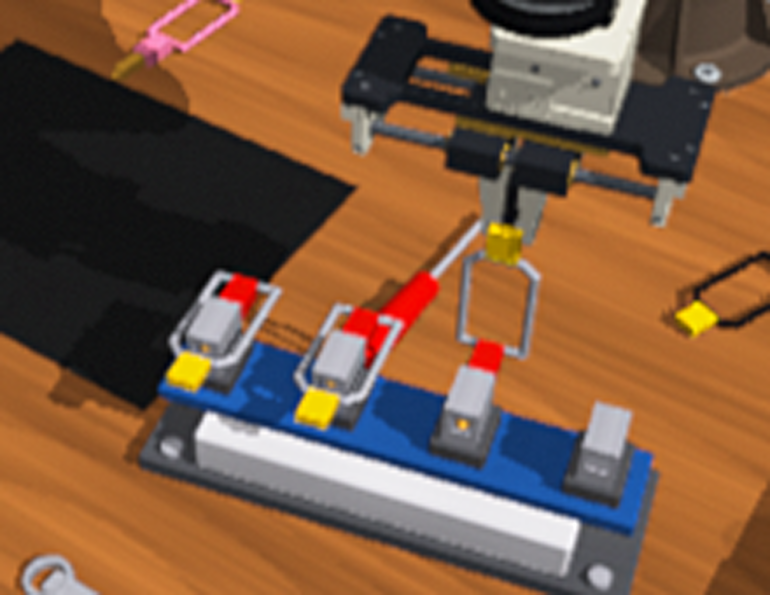

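Call:
jog_arm(
  motion=[
    [[10,0,0],[0,0,0],255],
    [[20,0,1],[0,0,0],255],
    [[33,0,2],[0,0,0],255],
    [[46,0,5],[0,0,0],255],
    [[60,0,11],[0,0,0],255],
    [[72,0,19],[0,0,0],255],
    [[84,0,29],[0,0,0],255],
    [[94,0,40],[0,0,0],255],
    [[101,0,50],[0,0,0],255],
    [[106,0,59],[0,0,0],255],
    [[110,0,71],[0,0,0],255],
    [[111,0,79],[0,0,0],255],
  ],
)

```text
t: 35.97
eef_pos: [0.6189, 0.1181, 0.1664]
ee_rot: [3.141, 0.001, 0.225]
force: [0.6, 0.0, -0.7]
width: 0.005
```

Call:
jog_arm(
  motion=[
    [[0,0,4],[0,0,0],255],
    [[0,0,4],[0,0,0],255],
    [[0,0,4],[0,0,0],255],
    [[0,0,-30],[0,0,0],255],
    [[-10,0,-70],[0,0,0],255],
    [[-45,0,-105],[0,0,0],255],
    [[-85,0,-140],[0,0,0],255],
    [[-120,0,-170],[0,0,0],255],
    [[-150,0,-180],[0,0,0],255],
    [[-150,0,-180],[0,0,0],255],
    [[-150,0,-180],[0,0,0],255],
    [[-150,0,-180],[0,0,0],255],
  ],
)

```text
t: 36.97
eef_pos: [0.472, 0.0846, 0.3496]
ee_rot: [-3.14, -0.004, 0.226]
force: [0.5, 0.2, -0.2]
width: 0.006
```

```bash
python3 swing.py 1 w37; python3 - <<'E'
from ring import *
save('pics/s37.png',snapshot('scene')[130:300,180:400],3.5); save('pics/t37.png',snapshot('top'),1.4)
c=cal('scene')
for k in (1,2,3): print(k,[((proj(c,tabpt(FACE[k],th))-[180,130])*3.5).round(0) for th in (2.84,3.0,3.14)])
E
```

```text
t 36.97 a -54.5 lat -0.8 tipz 283.6 yaw 0.226 F [ 0.5  0.2 -0.2] w 0.006
1 [array([454., 421.]), array([450., 441.]), array([449., 455.])]
2 [array([317., 383.]), array([315., 402.]), array([315., 417.])]
3 [array([187., 345.]), array([186., 365.]), array([187., 379.])]
```

View pics/w37.png

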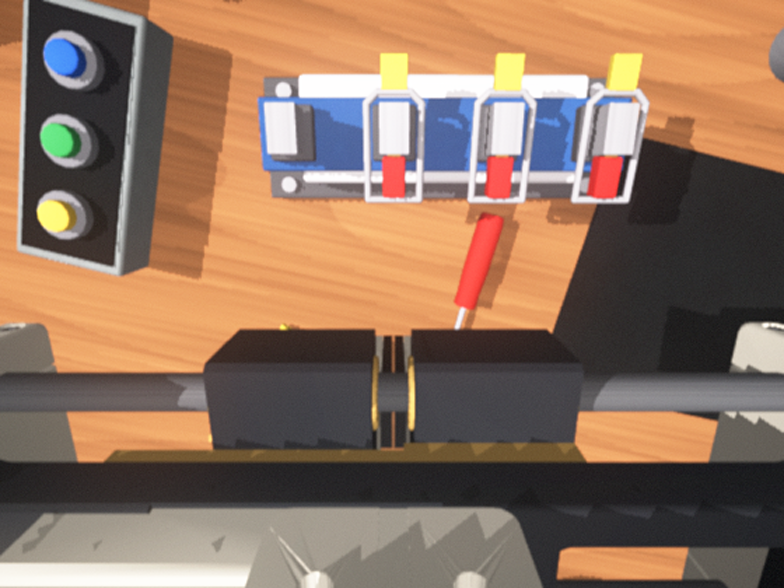

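View pics/s37.png

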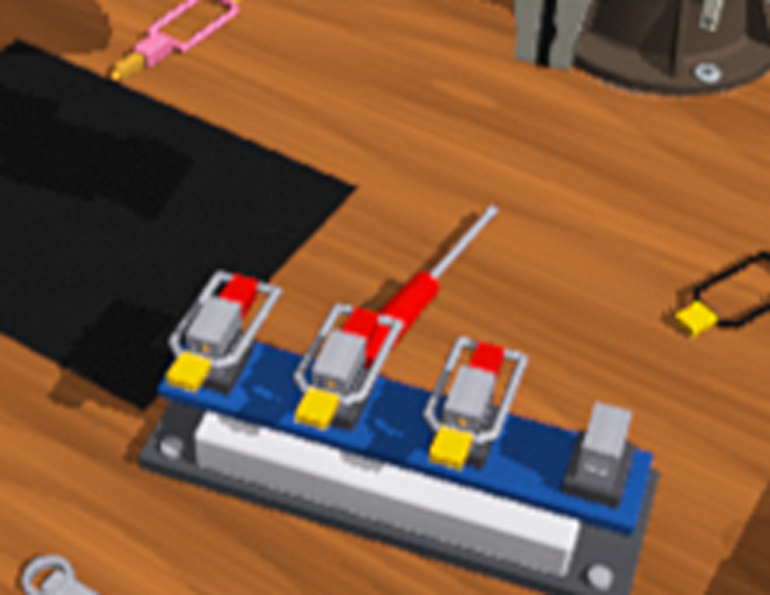

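View pics/t37.png

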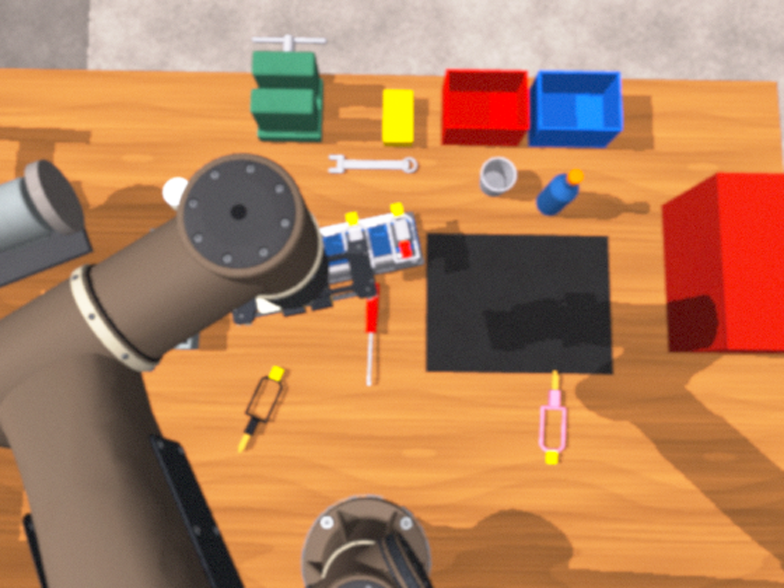

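```bash
python3 - <<'E'
from ring import *
import numpy as np
c=cal('wrist'); im=snapshot('wrist')
for ce,st,m in mask(im,(174,150,60),(6,255,255),200):
    P=np.array([cast(c,(x,y),.103) for y,x in zip(*np.nonzero(m))])
    k=min((1,2,3),key=lambda k:np.linalg.norm(P.mean(0)[:2]-FACE[k]))
    d=(P[:,:2]-FACE[k])@E_[:2]*1e3; l=(P[:,:2]-FACE[k])@np.array([-E_[1],E_[0]])*1e3
    if abs(d.mean())<60: print(k+1,ce.round(1),'x %.1f..%.1f  y %.1f..%.1f'%(d.min(),d.max(),l.min(),l.max()))
for nm,lo,hi in (('yel',(24,150,100),(34,255,255)),('blue',(100,150,100),(125,255,255)),('green',(50,120,80),(80,255,255))):
  for ce,st,_ in mask(im[:,:100].copy(),lo,hi,100): print(nm,ce.round(1),st,cast(c,ce,.06).round(4))
E
```

```text
2 [280.5 125.4] x -31.8..-1.5  y -8.5..7.9
3 [356.  125.6] x -31.7..-1.4  y -7.2..13.3
4 [432.4 125.5] x -31.6..-1.3  y -6.9..17.2
blue [42.5 39.9] [ 29  27  29  27 566] [0.5731 0.3863 0.06  ]
green [39.8 99.5] [ 26  88  29  24 486] [0.507  0.3882 0.06  ]
```

```bash
python3 - <<'E'
from h import *
w=cal('wrist');t=cal('top')
print(tri([(t,(120.7,180.)),(w,(42.5,39.9))]),tri([(t,(118.5,204.1)),(w,(39.8,99.5))]))
print(tool([.42,.37,.28],.03))
E
```

```text
(array([0.57227284, 0.37872633, 0.06935294]), [np.float64(9.219092095557093e-06), np.float64(9.219092095583974e-06)]) (array([0.5078563 , 0.38045618, 0.06958302]), [np.float64(2.1033212889587347e-05), np.float64(2.1033212889415867e-05)])
(array([  12.2, -289.9,   66.9]), array([0.0008, 0.0017, 0.195 ]))
```

Call:
jog_arm(
  motion=[
    [[0,-30,5],[0,0,0.02],255],
    [[2,-65,10],[0,0,0.04],255],
    [[4,-100,20],[0,0,0.06],255],
    [[6,-135,30],[0,0,0.09],255],
    [[8,-170,38],[0,0,0.11],255],
    [[10,-205,46],[0,0,0.14],255],
    [[11,-240,55],[0,0,0.16],255],
    [[12,-270,62],[0,0,0.18],255],
    [[12,-290,67],[0,0,0.195],255],
    [[12,-290,67],[0,0,0.195],255],
    [[12,-290,67],[0,0,0.195],255],
    [[12,-290,67],[0,0,0.195],255],
  ],
)

```text
t: 38.17
eef_pos: [0.4197, 0.3699, 0.2799]
ee_rot: [3.139, 0.001, 0.03]
force: [0.1, 0.8, -0.0]
width: 0.006
```

```bash
python3 - <<'E'
from h import *
p,R,s=pose(); print(p,s['ee_rot'],s['t'])
w=cal('wrist');t=cal('top'); im=snapshot('wrist'); save('pics/w38.png',im,1.4)
T={'yel':(115.8,228.7),'blue':(120.7,180.),'green':(118.5,204.1)}
for nm,lo,hi in (('yel',(24,120,100),(34,255,255)),('blue',(100,120,100),(125,255,255)),('green',(50,100,80),(85,255,255))):
  for ce,st,_ in mask(im[:235].copy(),lo,hi,100): print(nm,ce.round(1),st,cast(w,ce,.069).round(4),tri([(t,T[nm]),(w,ce)])[0].round(4))
E
```

```text
[0.41965299 0.36990692 0.27987219] [3.13943977e+00 1.18682052e-03 3.04722266e-02] 38.1667
blue [496.8  55. ] [ 435    7  125   91 3921] [0.5595 0.1747 0.069 ] [0.5234 0.3037 0.2677]
blue [273.9  31.5] [259  15  30  34 810] [0.5723 0.3807 0.069 ] [0.5735 0.3808 0.0641]
green [270.2 106.6] [257  92  28  30 631] [0.5079 0.3826 0.069 ] [0.5084 0.3827 0.0636]
```

View pics/w38.png

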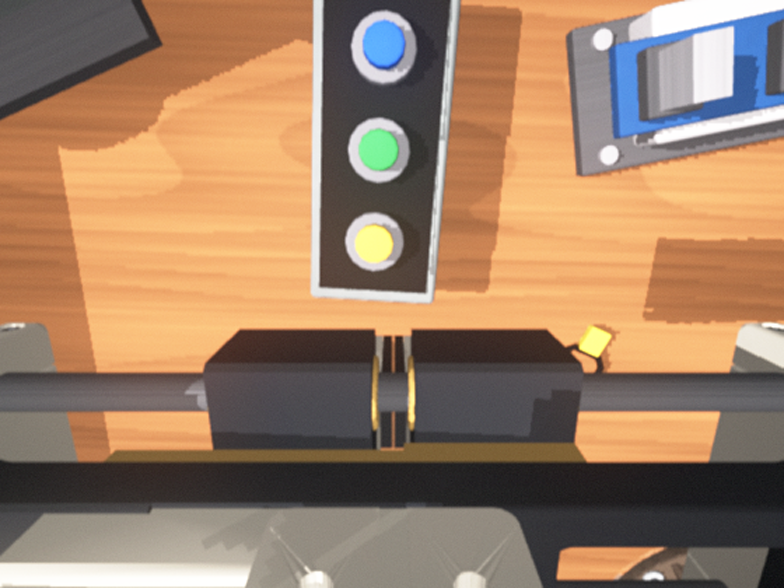

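```bash
python3 - <<'E'
from h import *
print(cast(cal('wrist'),(267.1,173.6),.066),tool([.4435,.3845,.140],.03))
E
```

```text
[0.44275324 0.38427403 0.066     ] (array([ 24.2, -14.4, 140.4]), array([ 0.0013,  0.0007, -0.0001]))
```

Call:
jog_arm(
  motion=[
    [[12,-7,20],[0,0,0],255],
    [[24,-14,50],[0,0,0],255],
    [[24,-14,85],[0,0,0],255],
    [[24,-14,115],[0,0,0],255],
    [[24,-14,133],[0,0,0],255],
    [[24,-14,139],[0,0,0],255],
    [[24,-14,139],[0,0,0],255],
    [[24,-14,139],[0,0,0],255],
  ],
)

```text
t: 38.88
eef_pos: [0.4438, 0.3847, 0.1431]
ee_rot: [-3.141, -0.001, 0.03]
force: [1.0, 0.1, 0.5]
width: 0.005
```

Call:
jog_arm(
  motion=[
    [[0,0,3],[0,0,0],255],
    [[0,0,6],[0,0,0],255],
    [[0,0,8],[0,0,0],255],
    [[0,0,8],[0,0,0],255],
    [[0,0,8],[0,0,0],255],
  ],
)

```text
t: 39.3
eef_pos: [0.4435, 0.3854, 0.1349]
ee_rot: [-3.14, -0.001, 0.031]
force: [1.4, 1.3, 1.8]
width: 0.002
```

Call:
jog_arm(
  motion=[
    [[0,0,2],[0,0,0],255],
    [[0,0,3],[0,0,0],255],
    [[0,0,3],[0,0,0],255],
    [[0,0,3],[0,0,0],255],
  ],
)

```text
t: 39.63
eef_pos: [0.4435, 0.3854, 0.1319]
ee_rot: [-3.14, -0.001, 0.031]
force: [1.1, 1.0, 7.1]
width: 0.005
```

Call:
jog_arm(
  motion=[
    [[0,0,1],[0,0,0],255],
    [[0,0,2],[0,0,0],255],
    [[0,0,2],[0,0,0],255],
    [[0,0,2],[0,0,0],255],
  ],
)

```text
t: 39.97
eef_pos: [0.4436, 0.3855, 0.1316]
ee_rot: [-3.14, -0.002, 0.031]
force: [-3.7, -3.1, 21.7]
width: 0.006
```

```bash
python3 - <<'E'
from h import *
for i in range(3):
    im=snapshot('scene'); p,R,s=pose(); print(p,s['force'])
save('pics/s39.png',im[230:370,380:500],5)
E
```

```text
[0.44354516 0.38546368 0.13155288] [-3.61108203 -1.35512159 21.31684733]
[0.443555   0.3854496  0.13154373] [-3.53858326 -1.34442913 21.34742798]
[0.44356926 0.38545447 0.13156175] [-3.94278367 -1.331055   20.65800239]
```

View pics/s39.png

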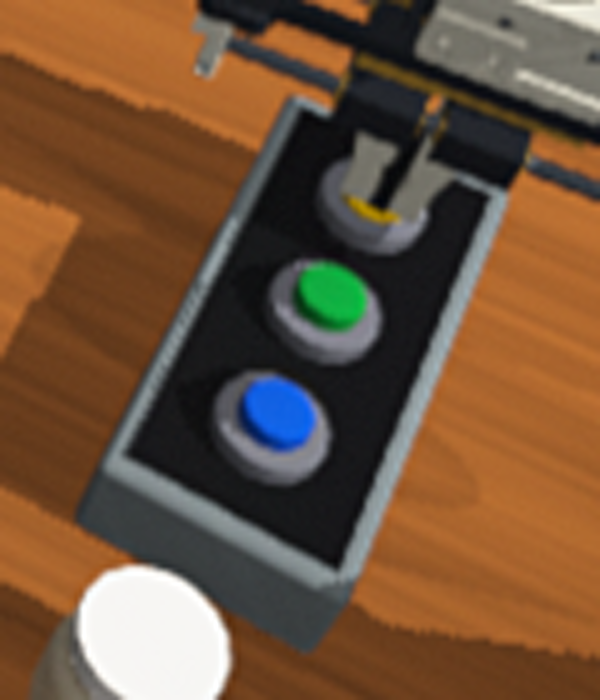

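Call:
jog_arm(
  motion=[
    [[0,0,-3],[0,0,0],255],
    [[0,0,-4],[0,0,0],255],
    [[0,0,-4],[0,0,0],255],
    [[0,0,-4],[0,0,0],255],
  ],
)

```text
t: 40.45
eef_pos: [0.4432, 0.385, 0.1332]
ee_rot: [-3.141, -0.0, 0.03]
force: [1.1, 2.5, 2.8]
width: 0.004
```

```bash
cat > f.py <<'E'
from h import *
F=[];
for i in range(4):
    snapshot('top'); p,R,s=pose(); F.append(s['force'])
print(s['t'],p.round(4),np.mean(F,0).round(2))
E
python3 f.py
```

```text
40.65 [0.443  0.3849 0.1329] [1.32 2.48 3.6 ]
```

Call:
jog_arm(
  motion=[
    [[0,0,-1],[0,0,0],255],
    [[0,0,-2],[0,0,0],255],
    [[0,0,-2],[0,0,0],255],
  ],
)

```text
t: 40.9
eef_pos: [0.4428, 0.3845, 0.135]
ee_rot: [3.141, 0.0, 0.03]
force: [0.8, 1.7, 3.2]
width: 0.001
```

```bash
python3 f.py
```

```text
41.1 [0.4428 0.3845 0.1349] [0.65 1.35 2.58]
```

Call:
jog_arm(
  motion=[
    [[0,0,-1],[0,0,0],255],
    [[0,0,-2],[0,0,0],255],
    [[0,0,-2],[0,0,0],255],
  ],
)

```text
t: 41.35
eef_pos: [0.4428, 0.3844, 0.137]
ee_rot: [3.141, 0.001, 0.03]
force: [0.3, 0.9, 1.5]
width: 0.005
```

```bash
python3 f.py
```

```text
41.55 [0.4428 0.3845 0.1369] [-0.29  0.81  1.56]
```

Call:
jog_arm(
  motion=[
    [[0,0,-3],[0,0,0],255],
    [[0,0,-6],[0,0,0],255],
    [[0,0,-6],[0,0,0],255],
    [[0,0,-6],[0,0,0],255],
  ],
)

```text
t: 41.88
eef_pos: [0.443, 0.3846, 0.1432]
ee_rot: [3.142, 0.0, 0.03]
force: [0.1, 0.3, -0.6]
width: 0.002
```

```bash
python3 f.py
```

```text
42.0833 [0.4429 0.3846 0.1429] [-0.1  -0.19 -0.  ]
```

Call:
jog_arm(
  motion=[
    [[0,0,-20],[0,0,0],255],
    [[10,1,-40],[0,0,0],255],
    [[40,2,-40],[0,0,0],255],
    [[75,4,-40],[0,0,0],255],
    [[110,6,-40],[0,0,0],255],
    [[129,7,-40],[0,0,0],255],
    [[129,7,-40],[0,0,0],255],
    [[129,7,-25],[0,0,0],255],
    [[129,7,-10],[0,0,0],255],
    [[129,7,0],[0,0,0],255],
    [[129,7,0],[0,0,0],255],
    [[129,7,0],[0,0,0],255],
  ],
)

```text
t: 43.08
eef_pos: [0.5718, 0.3815, 0.1426]
ee_rot: [3.14, 0.001, 0.031]
force: [0.3, 0.1, 0.2]
width: 0.002
```

```bash
python3 f.py
```

```text
43.2833 [0.5724 0.3821 0.1442] [0.08 0.46 0.29]
```

Now I press 13 mm in steps, which takes the tip just past the bottom stop.

Call:
jog_arm(
  motion=[
    [[0,0,4],[0,0,0],255],
    [[0,0,8],[0,0,0],255],
    [[0,0,11],[0,0,0],255],
    [[0,0,12.5],[0,0,0],255],
    [[0,0,13],[0,0,0],255],
    [[0,0,13],[0,0,0],255],
    [[0,0,13],[0,0,0],255],
  ],
)

```text
t: 43.87
eef_pos: [0.5726, 0.3821, 0.1318]
ee_rot: [-3.14, -0.002, 0.031]
force: [-3.6, -0.5, 12.2]
width: 0.007
```

```bash
python3 f.py
```

```text
44.0667 [0.5726 0.3821 0.1318] [-3.22 -0.23 11.88]
```

Call:
jog_arm(
  motion=[
    [[0,0,-8],[0,0,0],255],
    [[0,0,-25],[0,0,0],255],
    [[0,0,-45],[0,0,0],255],
    [[-25,-1,-45],[0,0,0],255],
    [[-52,-2,-45],[0,0,0],255],
    [[-65,-3,-45],[0,0,0],255],
    [[-65,-3,-45],[0,0,0],255],
    [[-65,-3,-30],[0,0,0],255],
    [[-65,-3,-18],[0,0,0],255],
    [[-65,-3,-13],[0,0,0],255],
    [[-65,-3,-13],[0,0,0],255],
    [[-65,-3,-13],[0,0,0],255],
  ],
)

```text
t: 45.07
eef_pos: [0.5074, 0.3823, 0.1423]
ee_rot: [3.14, 0.001, 0.03]
force: [0.4, 0.3, -0.2]
width: 0.003
```

```bash
python3 f.py;  python3 - <<'E'
from h import *
im=snapshot('scene');save('pics/s40.png',im[130:370,180:500],2.4)
E
```

```text
45.2667 [0.5075 0.3828 0.1435] [-0.06 -0.29  0.09]
```

View pics/s40.png

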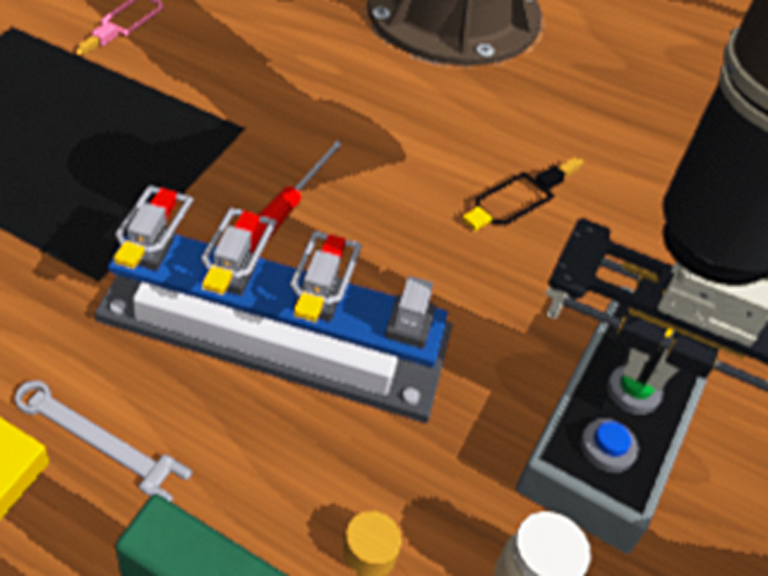

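The three pins are still locked and the tip is over the green key, so I press it.

Call:
jog_arm(
  motion=[
    [[0,0,4],[0,0,0],255],
    [[0,0,8],[0,0,0],255],
    [[0,0,11],[0,0,0],255],
    [[0,0,12.5],[0,0,0],255],
    [[0,0,13],[0,0,0],255],
    [[0,0,13],[0,0,0],255],
    [[0,0,13],[0,0,0],255],
  ],
)

```text
t: 45.9
eef_pos: [0.5075, 0.383, 0.1317]
ee_rot: [-3.141, -0.002, 0.031]
force: [-3.2, -0.8, 14.9]
width: 0.009
```

```bash
python3 f.py
```

```text
46.1 [0.5075 0.383  0.1317] [-3.11 -1.34 13.18]
```

Call:
jog_arm(
  motion=[
    [[0,0,-8],[0,0,0],255],
    [[0,0,-25],[0,0,0],255],
    [[0,0,-55],[0,0,0],255],
    [[0,0,-90],[0,0,0],255],
    [[-30,0,-125],[0,0,0],255],
    [[-60,0,-150],[0,0,0],255],
    [[-60,0,-150],[0,0,0],255],
    [[-60,0,-150],[0,0,0],255],
    [[-60,0,-150],[0,0,0],255],
  ],
)

```text
t: 46.85
eef_pos: [0.4467, 0.3807, 0.2799]
ee_rot: [-3.141, 0.0, 0.031]
force: [0.6, 0.2, -0.1]
width: 0.002
```

```bash
python3 f.py;  python3 - <<'E'
from h import *
im=snapshot('scene');save('pics/s41.png',im,1.4); save('pics/w41.png',snapshot('wrist'),1.4)
E
```

```text
47.05 [0.4474 0.3804 0.2784] [-0.25 -0.1  -0.33]
```

View pics/s41.png

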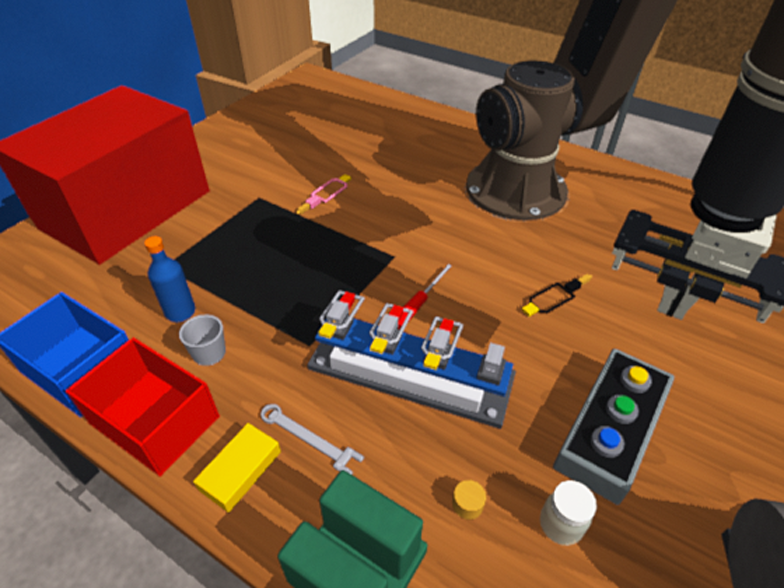

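View pics/w41.png

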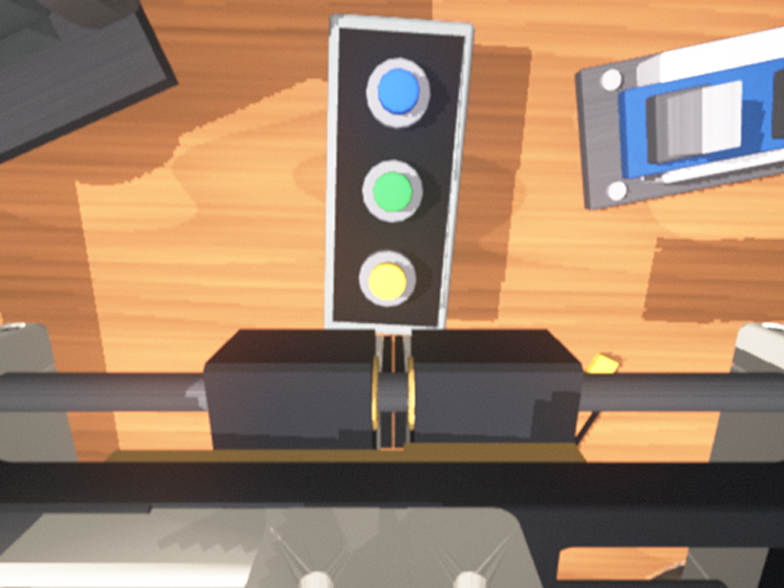

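```bash
python3 -c "
from bench import ctrl
print(ctrl.sign_off())"
```

```text
the job is handed in; nothing more can be done
None
```

I pushed the three red pins on the bench home into shafts 4, 3 and 2 and swung their rings over. Then I pressed yellow, blue and green in that order and handed the job in at about 47 s. The fourth pin was absent: no other red pin showed in the views I took.

**Pins:** The wrist view put the backs of the heads about 31.7 mm in front of the shaft faces, against 32 mm for fully home.

**Rings:** The scene view put all three at about 3.05 rad, against the 2.84 needed.

**Keys:** Each reached its bottom stop with 12 to 21 N on the tool. The final picture shows all three keys up.

**Bench and arm:** The arm is clear with no load. The bystanders look unmoved in the final picture; I did not measure them.

**Did not go to plan:**
- My first swing of the first ring passed over its tab, because the ring lay lower (about 0.5 rad) than I had measured (0.68). A second pass with the fingertips lower worked.
- I took the insertion side, facing the robot, from the layout, because both faces of the shafts look alike in the pictures.

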